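# Discharge a rejected capacitor into the pedal-lid reject bin

## Robot

A 7-joint arm with a two-finger parallel gripper is mounted at the origin on the work surface. World frame = base frame: x ahead of the robot, y to its left, z up, the work surface at z = 0. Lengths are in m, angles in rad, forces in N, time in s.
With the tool pointing down it reaches from about 0.425 to 0.875 m from the base axis. Payload 4.7 kg.
Tool frame: the origin (TCP) lies midway between the tips of the shut fingers; the grasp point (between the pads) lies 19 mm behind it; z points along the fingers, y is the direction in which the jaws open and shut (so a half turn about z gives the same grasp; the last joint's range is limited). The gripper opens to 87 mm and grips with 3 to 60 N. Pads are 19 mm wide; open, the fingers measure 117 mm over their backs; the gripper's body (75 mm by 190 mm) begins 51 mm behind the grasp point.
Start: joints at [1.332, 0.321, -0.07, 1.45, 0.023, 1.371, -0.057], TCP at [0.163, -0.629, 0.185] pointing down, gripper open.
Joint ranges: [-2.86, 2.86], [-0.3, 2.09], [-1.38, 1.24], [0.06, 2.45], [-1.56, 4.7], [0.09, 2.05], [-2.69, 2.69]. Speed limits (rad/s): [2.57, 2.57, 3.14, 3.14, 3.14, 3.14, 3.14].

## Interface

Orientations are given as a rotation vector (axis times angle).
In Python, from bench import ctrl, optics gives the robot as it stands. The module is installed in compiled form; this text tells all that it offers.
- The arm moves only by the tool step_arm, never from a script. Its argument "deltas" is a list of rows, each a list of 7 numbers: the turn, a rotation vector about the tool's x, y, z in degrees, then the shift along the tool's x, y, z in mm, then the finger opening in mm, from 0 to 87. A call has exactly 8 rows; each row is the pose to reach, as a shift and turn from the pose commanded when the call began, along the tool's axes at that moment; what a row does not reach only later rows make up. A row lasts 1/8 s, in which the tool goes at most 62.5 mm and 10.7 degrees, less where a joint would pass 70% of its speed; a pose out of reach is approached as far as the arm can. A call with a gripper value outside its range is refused whole. The fingers move at their own pace and stop on an object; "newtons" is the grip in N (left out, the last holds). Time passes only in rows, so rows that repeat a pose let the fingers close, or fill a call up. It gives the time, the measured TCP pose, the force and the opening at its end, in the units of the state.
- ctrl.get_state(): the state, without advancing time (a new reading comes with each control period).
- optics.get_image(name): name is "scene" or "top"; returns the picture (384x512x3 uint8, red, green, blue); there is no depth.
- optics.get_calibration(name): a dict with "K" (3x3 intrinsics, pixels), "R" (3x3) and "t" (3): a world point X has camera coordinates R X + t. Camera axes: x right, y down, z forward; pixel columns grow to the right and rows downward; lengths in m; the calibration is good to about 2 mm. A picture is of the moment at which its call begins. get_calibration takes no time and is no camera call.
- ctrl.close_job(): hands the job in, once; it reports no verdict.
The state is a dict: "time": time; "joint_positions": joint angles; "qd": joint speeds; "joint_torque": joint torques, N m; "position": TCP position; "tool_rot": TCP orientation; "ft_force": force on the tool from outside, world axes, zero at the start; "torque": the same for the moment, N m; "grip_width": opening from 0.0 (shut) to 1.0 (fully open).
Only numpy, scipy, OpenCV 4.12 (cv2) and the standard library are available. Lean on these libraries where they do the work, as an engineer would, in place of code of your own. Each camera call takes 0.05 s, during which the arm holds its last target.

## Task

Take the big rejected capacitor off its rest and lay it crosswise on the bin's chute so that it rolls down against the closed lid flap. Then press the bin's pedal firmly home on its stop, without forcing it, and hold it there about a second while the capacitor rolls in; then ease the pedal slowly all the way back up so that the lid comes down gently and shut. Leave everything else on the bench where it is.

Things in the scene. Friction and masses are not known exactly. Their poses are not given: they have to be found in the camera images.
- cap_center (a point): centre of the rejected capacitor, the big one: a plain grey cylinder, diameter 35, length 55 mm, about 80 g, lying on a low white rest; its x axis runs along the cylinder. Free to roll. Its centre starts 29 mm above the bench
- rest: the capacitor's rest, fixed: white base plate 75 (x, along the cylinder) x 60 x 6 mm with two rails 8 mm high under the cylinder, no wider than 28 mm across, so both flanks of the cylinder are free for fingers down to 8 mm above the bench; origin at the centre of its underside
- bin: the reject bin, a fixed white sheet-metal box 160 x 160 mm, 162 mm high with its lid, clear front; origin at the centre of its underside on the bench, z up. Its -x side is the front, with the pedal; the chute is on its +y side, a low grey housing on its -y side
- chute (a point): point on the chute's floor to lay the capacitor over (bin x 0, y 165, z 134 mm). Aluminium, floor 66 mm wide between 16 mm side walls, sloping 0.18 rad down to the bin's -y, from bin y 238 (16 mm end wall) to the flap at y 81, floor height there 118 mm. The capacitor, axis along the bin's x, rolls down by itself, rests on the flap at about y 99 mm and drops in when the flap rises
- pedal: the pedal, a steel plate 135 x 55 x 5 mm; origin at its hinge low on the bin's front (bin x -80, z 14 mm), plate along its own -x, at rest sloping 0.52 rad up away from the bin. Turns the lid 4 times as far. Moves against 3 to 7 N and springs back. An unmeasured stop ends its travel after 0.2 to 0.39 rad, different each time: a sharp rise in force. Firmly home: 10 to 18 N; over 22 N strains it
- pad (a point): point to press: centre of the upper face of the black rubber pad (45 x 50 mm) near the pedal's free end, 115 mm from the hinge along the plate; moves with the pedal. At rest about 78 mm above the bench and 104 mm out from the bin's front; when home 20 to 42 mm lower. To let the lid down gently it must rise slower than 40 mm/s; 15 mm/s is comfortable
- lid (a joint): angle of the lid in rad, 0 = shut, grows as it opens; 0.8 to 1.55 with the pedal on its stop. An aluminium plate hinged along the bin's -y top edge; the flap hanging from its +y edge closes the chute's mouth. No damper: let go, it slams. Gently means slower than 1.6 rad/s on the way down
- cap_a: bystander: small black capacitor, diameter 25, height 40 mm, standing; origin under its centre
- cap_b: bystander: another small black capacitor, diameter 25, height 40 mm, standing; origin under its centre
- reel: bystander: component reel lying flat, diameter 130, height 14 mm; origin under its centre
- bottle: bystander: bottle, diameter 44, height 100 mm; origin under its centre
- driver: bystander: screwdriver lying on the bench, 170 mm long, roughly along y; origin on its underside
- spool: bystander: spool, diameter 52, height 50 mm, standing; origin under its centre
Things that resemble listed ones, but are neither listed nor needed, are in the scene too. Leave any purple or yellow look-alike of the part that bears cap_center alone.

How it is judged:
On the way, in this order (a step that is already met when the one before it is completed fails the run):
1. the capacitor lies on the chute against the lid flap, let go and at rest, with the lid shut (x of cap_center in the frame of bin between -0.02 and 0.02 m and y of cap_center in the frame of bin between 0.085 and 0.115 m and z of cap_center in the frame of bin between 0.12 and 0.16 m and linear speed of cap below 0.03 m/s and contact force between cap and the fingers below 0.1 N and value of joint lid below 0.1 rad), for 0.2 s.
2. the pedal is held firmly home on its stop (8 N or more) with the lid up and the capacitor inside the bin (contact force between pedal and the fingers above 8 N and value of joint lid above 0.75 rad and x of cap_center in the frame of bin between -0.075 and 0.075 m and y of cap_center in the frame of bin between -0.075 and 0.075 m and z of cap_center in the frame of bin below 0.09 m), for 0.5 s.
At the end, for the whole second after the job is handed in: The capacitor lies at rest inside the bin (its centre within the walls and lower than 90 mm), the pedal is back up and the lid shut to within 0.04 rad (x of cap_center in the frame of bin between -0.075 and 0.075 m and y of cap_center in the frame of bin between -0.075 and 0.075 m and z of cap_center in the frame of bin below 0.09 m and value of joint lid below 0.04 rad and linear speed of cap below 0.03 m/s); the robot touches nothing.
It fails at once if the pedal is pressed with more than 22 N (contact force between pedal and the fingers above 22 N).
It fails at once if the lid comes down faster than 1.6 rad/s (velocity of joint lid below -1.6 rad/s).
It fails at once if a bystander is moved more than 30 mm (distance of any of cap_a, cap_b, reel, bottle, driver, spool from where it was at the start of the episode above 0.03 m).
It also fails if it takes over 64 s, if anything falls off the work surface, if the arm or the gripper's body presses on something with over 40 N, if the wrist force passes 120 N, or if a joint passes its speed limit or range.

## Working session

There is one attempt and no reset: what is moved stays moved. The work goes in short steps, Python scripts to look and compute and a tool call to move; the robot and the scene stay as the last step left them, time stands still between calls to the robot, and variables do not carry over. Pictures are saved under pics/ and viewed, and the job is handed in when it is done.

Besides the shell and the picture viewer there is one more tool, called after "Request:" by a JSON object that holds its "method" and its "body". step_arm: Moves the arm, as the interface text tells. Its arguments: {"type":"object","properties":{"deltas":{"type":"array"},"newtons":{"type":"number"}},"required":["deltas"]}

```bash
mkdir -p pics; ls; python3 - <<'E'
from bench import ctrl, optics
import cv2, numpy as np
s=ctrl.get_state()
print({k:np.round(v,4).tolist() for k,v in s.items()})
for n in("scene","top"):
    im=optics.get_image(n); cv2.imwrite(f"pics/{n}0.png",im[:,:,::-1])
    np.save(f"pics/{n}0.npy",im)
    c=optics.get_calibration(n); print(n,{k:np.round(v,4).tolist() for k,v in c.items()})
E
```

```text
pics
{'time': 0.0, 'joint_positions': [1.3321, 0.3218, -0.0701, 1.4517, 0.0226, 1.3708, -0.0569], 'qd': [-0.0006, 0.0023, 0.0012, 0.0007, -0.0005, -0.0008, -0.0027], 'joint_torque': [-0.0008, -49.1299, -0.4044, -31.2535, -0.0639, 0.0436, 0.0002], 'position': [0.1623, -0.6288, 0.1842], 'tool_rot': [-3.1147, -0.3957, 0.0005], 'ft_force': [0.3276, -0.5838, -0.3818], 'torque': [0.0106, -0.0141, -0.0211], 'grip_width': 1.0004}
scene {'K': [[491.0532, 0.0, 259.3559], [0.0, 491.0532, 192.7467], [0.0, 0.0, 1.0]], 'R': [[-0.618, 0.7861, 0.0107], [0.4312, 0.3503, -0.8315], [-0.6574, -0.5093, -0.5555]], 't': [0.2934, -0.1359, 1.7088]}
top {'K': [[396.9073, 0.0, 252.6746], [0.0, 396.9073, 194.365], [0.0, 0.0, 1.0]], 'R': [[-0.0605, -0.9982, -0.001], [-0.9783, 0.0595, -0.1984], [0.1981, -0.0111, -0.9801]], 't': [0.0302, 0.5074, 1.2559]}
```

View pics/scene0.png

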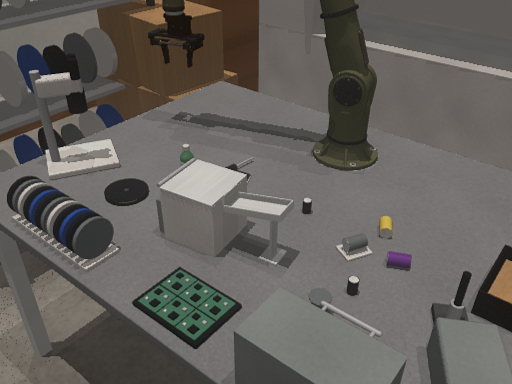

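View pics/top0.png

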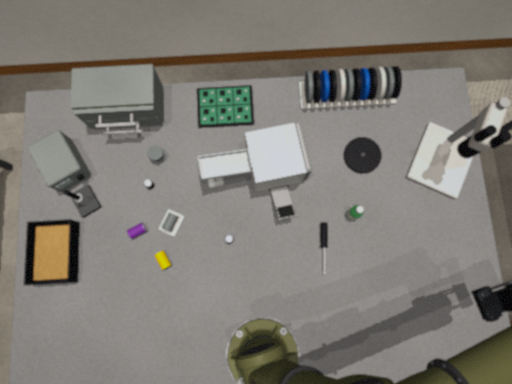

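```bash
python3 - <<'E'
import cv2, numpy as np
t=cv2.imread("pics/top0.png"); s=cv2.imread("pics/scene0.png")
a=cv2.resize(t[110:260,120:320],None,fx=4,fy=4,interpolation=cv2.INTER_CUBIC);cv2.imwrite("pics/c1.png",a)
a=cv2.resize(s[150:300,145:345],None,fx=4,fy=4,interpolation=cv2.INTER_CUBIC);cv2.imwrite("pics/c2.png",a)
a=np.hstack([cv2.resize(t[200:280,115:195],None,fx=5,fy=5,interpolation=cv2.INTER_CUBIC),cv2.resize(s[205:285,330:410],None,fx=5,fy=5,interpolation=cv2.INTER_CUBIC)]);cv2.imwrite("pics/c3.png",a)
E
```

```text
(no output)
```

View pics/c1.png

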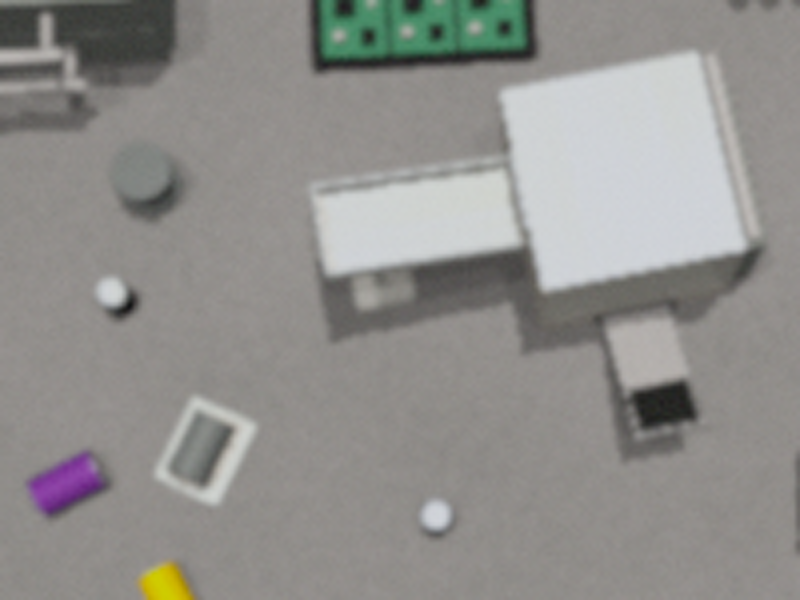

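View pics/c2.png

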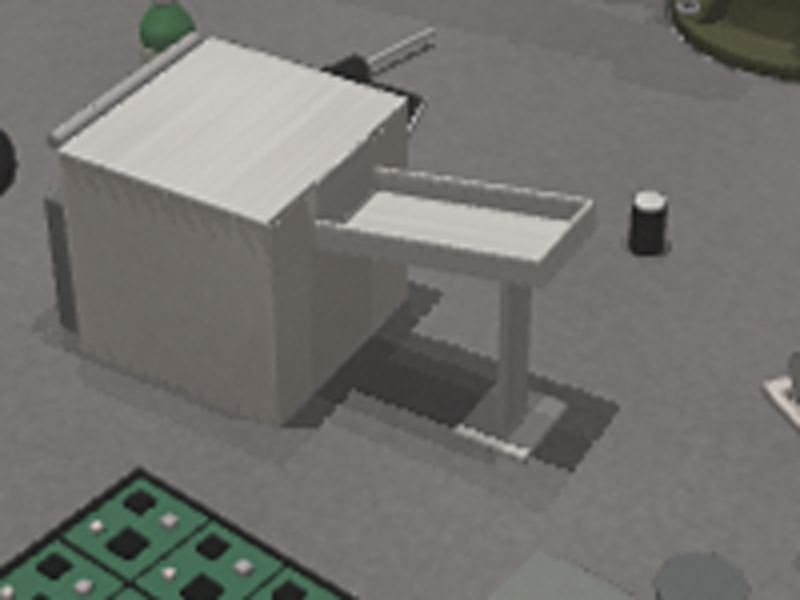

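View pics/c3.png

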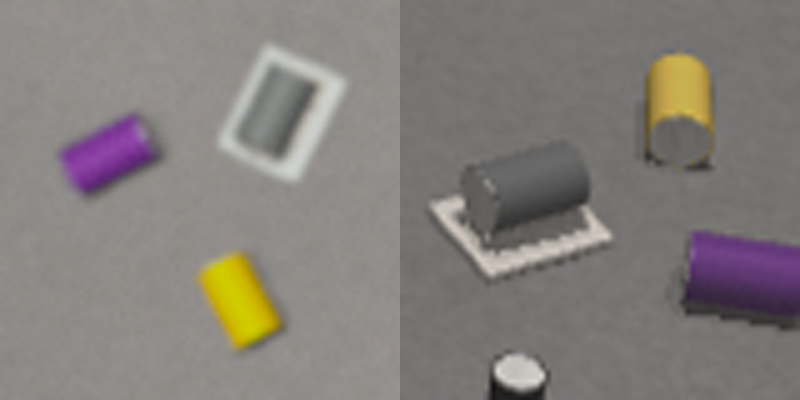

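```bash
cat > h.py <<'E'
import numpy as np, cv2
from bench import ctrl, optics
def ray(n,uv):
    c=optics.get_calibration(n);K,R,t=map(np.array,(c["K"],c["R"],c["t"]))
    d=R.T@np.linalg.inv(K)@np.array([uv[0],uv[1],1.]);return -R.T@t,d
def onz(n,uv,z):
    o,d=ray(n,uv);return o+d*(z-o[2])/d[2]
def tri(a,b):
    o1,d1=ray("top",a);o2,d2=ray("scene",b);d1/=np.linalg.norm(d1);d2/=np.linalg.norm(d2)
    A=np.stack([d1,-d2],1);s=np.linalg.lstsq(A,o2-o1,rcond=None)[0]
    p,q=o1+s[0]*d1,o2+s[1]*d2;return (p+q)/2,np.linalg.norm(p-q)
def proj(n,X):
    c=optics.get_calibration(n);K,R,t=map(np.array,(c["K"],c["R"],c["t"]))
    p=K@(R@np.asarray(X,float)+t);return p[:2]/p[2]
E
python3 - <<'E'
from h import *
np.set_printoptions(precision=4,suppress=True)
f1=lambda u,v:((u+.5)/4-.5+120,(v+.5)/4-.5+110)
f2=lambda u,v:((u+.5)/4-.5+145,(v+.5)/4-.5+150)
L=[onz("top",f1(*p),.162) for p in[(502,92),(697,53),(748,245),(545,290)]]
L=np.array(L);print("lid",L,L.mean(0),np.linalg.norm(np.roll(L,-1,0)-L,axis=1))
for i,j in((0,1),(3,2),(3,0),(2,1)):
    e=L[i]-L[j];print(np.degrees(np.arctan2(e[1],e[0])))
print("lid tri", tri(f1(502,92),f2(272,220)),tri(f1(697,53),f2(62,152)), tri(f1(545,290),f2(405,100)))
C=np.array([onz("top",f1(*p),.162) for p in[(312,188),(328,275)]]);print("chute end",C,np.linalg.norm(C[0]-C[1]))
print(tri(f1(312,188),f2(543,268)),tri(f1(328,275),f2(592,203)))
P=np.array([onz("top",f1(*p),z) for p,z in[((628,388),.067),((690,380),.067),((697,420),.089),((637,430),.089)]]);print("pad",P,P.mean(0))
t=cv2.imread("pics/top0.png");hsv=cv2.cvtColor(t,cv2.COLOR_BGR2HSV)
roi=(slice(205,240),slice(155,190))
g=cv2.cvtColor(t,cv2.COLOR_BGR2GRAY)[roi]
m=(g>165).astype(np.uint8)
cs,_=cv2.findContours(m,cv2.RETR_EXTERNAL,cv2.CHAIN_APPROX_NONE);c=max(cs,key=cv2.contourArea)
r=cv2.minAreaRect(c);b=cv2.boxPoints(r)+[155,205];print(r)
B=np.array([onz("top",p,.006) for p in b]);print("rest",B,B.mean(0),np.linalg.norm(np.roll(B,-1,0)-B,axis=1))
for i in range(4):
    e=B[(i+1)%4]-B[i];print(np.degrees(np.arctan2(e[1],e[0])))
# cap dark region inside rest
hull=np.zeros_like(m);cv2.fillConvexPoly(hull,cv2.convexHull(c),1)
hull=cv2.erode(hull,np.ones((3,3)))
d=((g<130)&(hull>0)).astype(np.uint8)
cs,_=cv2.findContours(d,cv2.RETR_EXTERNAL,cv2.CHAIN_APPROX_NONE);c=max(cs,key=cv2.contourArea);r=cv2.minAreaRect(c);print(r)
b=cv2.boxPoints(r)+[155,205]
B=np.array([onz("top",p,.035) for p in b]);print("cap",B,B.mean(0),np.linalg.norm(np.roll(B,-1,0)-B,axis=1))
for i in range(2):
    e=B[(i+1)%4]-B[i];print(np.degrees(np.arctan2(e[1],e[0])))
E
```

```text
lid [[ 0.6825  0.0122  0.162 ]
 [ 0.7052 -0.1415  0.162 ]
 [ 0.5487 -0.1677  0.162 ]
 [ 0.523  -0.0113  0.162 ]] [ 0.6148 -0.0771  0.162 ] [0.1553 0.1587 0.1584 0.1612]
98.4175881988845
99.3353859936539
-171.61453453856168
-170.50548623491693
lid tri (array([0.6803, 0.0146, 0.1624]), np.float64(0.006213110247026403)) (array([ 0.7047, -0.1401,  0.1591]), np.float64(0.004610952045412749)) (array([ 0.5228, -0.0105,  0.1603]), np.float64(0.002123941580943257))
chute end [[0.6139 0.1619 0.162 ]
 [0.5446 0.1521 0.162 ]] 0.07002246854091038
(array([0.6135, 0.1649, 0.1583]), np.float64(0.005938253934129149)) (array([0.5442, 0.1531, 0.1613]), np.float64(0.0021371316586764216))
pad [[ 0.46   -0.0752  0.067 ]
 [ 0.4635 -0.1258  0.067 ]
 [ 0.4275 -0.1263  0.089 ]
 [ 0.4224 -0.0784  0.089 ]] [ 0.4434 -0.1014  0.078 ]
((15.899999618530273, 17.19999885559082), (17.88854217529297, 23.702320098876953), 26.56505012512207)
rest [[0.4192 0.3239 0.006 ]
 [0.4891 0.2871 0.006 ]
 [0.4585 0.2337 0.006 ]
 [0.3892 0.2709 0.006 ]] [0.439  0.2789 0.006 ] [0.079  0.0615 0.0786 0.0609]
-27.757365507489194
-119.85854456549994
151.76937080145134
60.4410626730984
((17.200000762939453, 18.10000228881836), (4.919349670410156, 16.099689483642578), 26.56505012512207)
cap [[0.4125 0.2883 0.035 ]
 [0.4587 0.2638 0.035 ]
 [0.4505 0.2494 0.035 ]
 [0.4044 0.2741 0.035 ]] [0.4315 0.2689 0.035 ] [0.0523 0.0165 0.0523 0.0164]
-27.970782073767943
-119.80722392919823
```

```bash
python3 - <<'E'
from h import *
np.set_printoptions(precision=4,suppress=True)
y=np.radians(8.9);R=np.array([[np.cos(y),-np.sin(y),0],[np.sin(y),np.cos(y),0],[0,0,1]]);o=np.array([.615,-.077,0])
W=lambda *p:o+R@np.array(p)
yc=np.radians(-28);a=np.array([np.cos(yc),np.sin(yc),0]);c=np.array([.439,.279,.029])
t=cv2.imread("pics/top0.png"); s=cv2.imread("pics/scene0.png")
out=[]
for n,im,(x0,y0) in(("top",t,(140,110)),("scene",s,(165,150)),):
    S=3.;w,h=(200,160)
    if n=="scene": w=240
    b=cv2.resize(im[y0:y0+h,x0:x0+w],None,fx=S,fy=S,interpolation=cv2.INTER_CUBIC)
    def poly(P,col):
        q=np.array([(proj(n,p)-[x0,y0]+.5)*S-.5 for p in P]);cv2.polylines(b,[np.int32(q.round())],True,col,1)
    for z in(0,.162):poly([W(i*.08,j*.08,z) for i,j in((1,1),(1,-1),(-1,-1),(-1,1))],(0,0,255))
    poly([W(-.08-d*np.cos(.52)-.0*np.sin(.52),j,.014+d*np.sin(.52)+.003) for d,j in((92.5e-3,.025),(92.5e-3,-.025),(137.5e-3,-.025),(137.5e-3,.025))],(0,255,0))
    poly([W(-.033,.238,.147),W(.033,.238,.147),W(.033,.081,.118),W(-.033,.081,.118)],(255,0,0))
    poly([c+i*a*.0275+[0,0,.0175] for i in(-1,1)],(0,255,255))
    nn=np.array([-a[1],a[0],0])
    for k in(-1,1):poly([c+k*a*.0275+.0175*(np.cos(q)*nn+np.sin(q)*np.array([0,0,1])) for q in np.linspace(0,6.28,24)],(0,255,255))
    poly([np.array([c[0],c[1],.006])+i*.0375*a+j*.03*nn for i,j in((1,1),(1,-1),(-1,-1),(-1,1))],(255,0,255))
    cv2.imwrite(f"pics/ov_{n}.png",b)
E
```

```text
(no output)
```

View pics/ov_top.png

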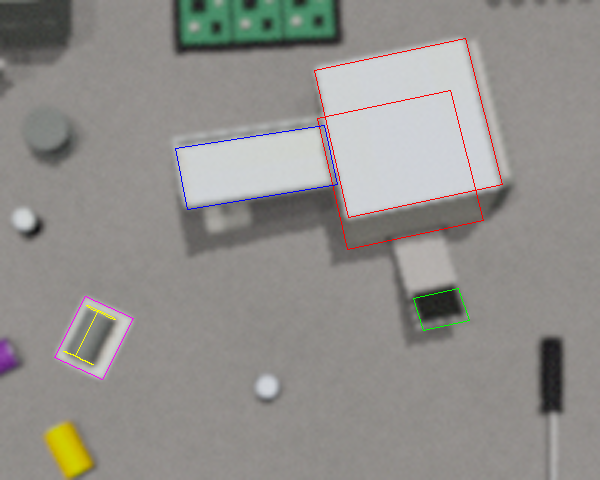

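View pics/ov_scene.png

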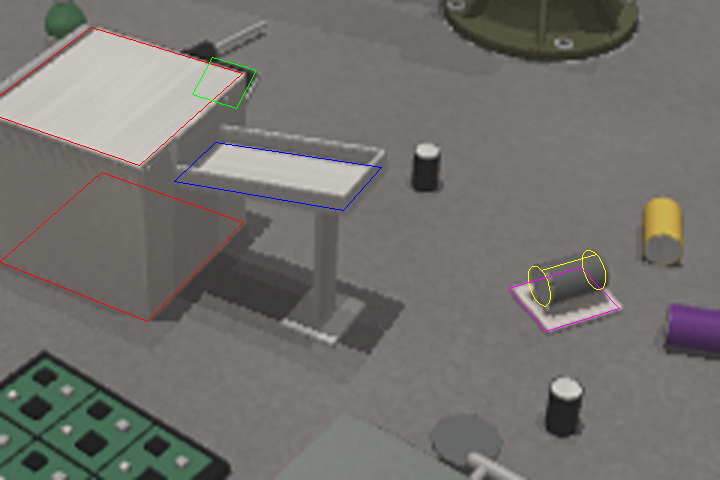

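```bash
cat >> h.py <<'E'
from scipy.spatial.transform import Rotation as Ro
def Rt(jaw,tilt=0):  # tilt: deg, rotate about tool x
    u=np.radians(jaw);y=np.array([np.cos(u),np.sin(u),0]);z=np.array([0,0,-1.]);x=np.cross(y,z)
    return Ro.from_matrix(np.stack([x,y,z],1))*Ro.from_euler('x',tilt,degrees=True)
def delta(p,R,p0=None,R0=None):
    s=ctrl.get_state()
    p0=s["position"] if p0 is None else p0
    R0=Ro.from_rotvec(s["tool_rot"]) if R0 is None else R0
    r=(R0.inv()*R).as_rotvec(degrees=True);d=R0.inv().apply(np.asarray(p)-p0)*1000
    print("turn",r.round(1).tolist(),"shift",d.round(1).tolist());return r,d
BY=np.radians(8.9);BO=np.array([.615,-.077,0])
BR=Ro.from_euler('z',BY)
def W(*p):return BO+BR.apply(np.array(p,float))
def st():
    s=ctrl.get_state();print("t",round(s["time"],2),"p",np.round(s["position"],4),"rot",np.round(s["tool_rot"],3),"F",np.round(s["ft_force"],2),"g",round(float(s["grip_width"]),3),"q",np.round(s["joint_positions"],2))
E
python3 - <<'E'
from h import *
A=([.48,-.30,.32],Rt(-30));B=([.52,.12,.32],Rt(30));C=([.439,.279,.16],Rt(62))
delta(*A);delta(*B,*A);delta(*C,*B)
E
```

```text
turn [-0.1, -0.0, -45.5] shift [389.8, -239.2, -135.4]
turn [0.0, 0.0, -60.0] shift [383.7, -175.4, 0.0]
turn [0.0, 0.0, -32.0] shift [178.2, 9.4, 160.0]
```

Request:
{"method": "step_arm", "body": {"deltas": [[0, 0, -6, 49, -30, -17, 87], [0, 0, -12, 98, -60, -34, 87], [0, 0, -18, 147, -90, -51, 87], [0, 0, -24, 196, -120, -68, 87], [0, 0, -30, 245, -150, -85, 87], [0, 0, -36, 294, -180, -102, 87], [0, 0, -42, 343, -210, -119, 87], [0, 0, -45.5, 390, -239, -135, 87]]}}

```text
time: 1.1
position: [0.4813, -0.2987, 0.3206]
tool_rot: [2.719, 1.574, -0.0]
ft_force: [0.4, -1.0, -1.0]
grip_width: 1.001
```

Request:
{"method": "step_arm", "body": {"deltas": [[0, 0, -7.5, 48, -22, 0, 87], [0, 0, -15, 96, -44, 0, 87], [0, 0, -22.5, 144, -66, 0, 87], [0, 0, -30, 192, -88, 0, 87], [0, 0, -37.5, 240, -110, 0, 87], [0, 0, -45, 288, -132, 0, 87], [0, 0, -52.5, 336, -154, 0, 87], [0, 0, -60, 384, -175, 0, 87]]}}

```text
time: 2.1
position: [0.5207, 0.1211, 0.3201]
tool_rot: [1.566, 2.723, -0.001]
ft_force: [1.6, -0.8, -0.2]
grip_width: 1.001
```

```bash
python3 - <<'E'
from h import *
st();delta([.439,.279,.13],Rt(62));delta([.439,.279,.03],Rt(62))
E
```

```text
t 2.1 p [0.5207 0.1211 0.3201] rot [ 1.566e+00  2.723e+00 -1.000e-03] F [ 1.56 -0.84 -0.15] g 1.001 q [ 0.51  0.1  -0.85  1.48  0.07  1.59  0.19]
turn [-0.0, 0.0, -31.8] shift [177.7, 8.9, 189.9]
turn [-0.0, 0.0, -31.8] shift [177.7, 8.9, 289.9]
```

Request:
{"method": "step_arm", "body": {"deltas": [[0, 0, -5, 25, 1, 27, 87], [0, 0, -10, 50, 2, 54, 87], [0, 0, -15, 75, 4, 81, 87], [0, 0, -20, 100, 5, 108, 87], [0, 0, -25, 125, 6, 135, 87], [0, 0, -30, 150, 8, 162, 87], [0, 0, -31.8, 178, 9, 190, 87], [0, 0, -31.8, 178, 9, 190, 87]]}}

```text
time: 3.1
position: [0.4365, 0.2794, 0.1281]
tool_rot: [-0.757, -3.045, 0.003]
ft_force: [0.3, 0.0, 0.2]
grip_width: 0.998
```

```bash
python3 - <<'E'
from h import *
st();delta([.439,.279,.016],Rt(62))
im=optics.get_image("scene")[:,:,::-1];cv2.imwrite("pics/s1.png",cv2.resize(im[150:290,260:440],None,fx=4,fy=4,interpolation=cv2.INTER_CUBIC))
print((proj("scene",[.439,.279,.029])-[260,150])*4)
E
```

```text
t 3.1 p [0.4365 0.2794 0.1281] rot [-7.570e-01 -3.045e+00  3.000e-03] F [0.32 0.02 0.18] g 0.998 q [ 0.31  0.19 -1.01  1.82  0.17  1.23  0.33]
turn [-0.2, -0.2, 0.1] shift [-2.8, 1.1, 112.1]
[373.63481226 368.62318611]
```

View pics/s1.png

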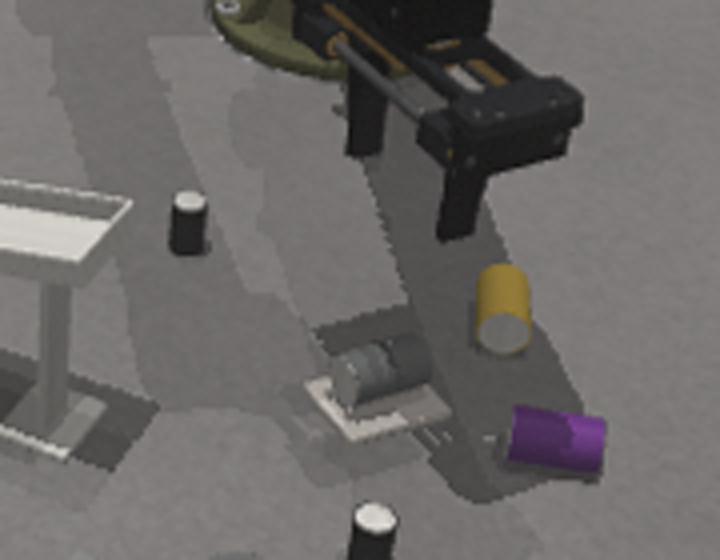

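The view shows the grey cap at crop (381,371), fingers straddling above it; the cap centre comes out near (0.436, 0.280), so I go straight down.

Request:
{"method": "step_arm", "body": {"deltas": [[0, 0, 0, 0, 1, 18, 87], [0, 0, 0, 0, 1, 36, 87], [0, 0, 0, 0, 1, 54, 87], [0, 0, 0, 0, 1, 72, 87], [0, 0, 0, 0, 1, 90, 87], [0, 0, 0, 0, 1, 104, 87], [0, 0, 0, 0, 1, 110, 87], [0, 0, 0, 0, 1, 112, 87]]}}

```text
time: 4.15
position: [0.4402, 0.2793, 0.018]
tool_rot: [-0.765, -3.047, -0.0]
ft_force: [-0.1, -0.4, -0.3]
grip_width: 1.001
```

Request:
{"method": "step_arm", "body": {"deltas": [[0, 0, 0, 0, 0, 0, 60], [0, 0, 0, 0, 0, 0, 45], [0, 0, 0, 0, 0, 0, 35], [0, 0, 0, 0, 0, 0, 30], [0, 0, 0, 0, 0, 0, 30], [0, 0, 0, 0, 0, 0, 30], [0, 0, 0, 0, 0, 0, 30], [0, 0, 0, 0, 0, 0, 30]], "newtons": 15}}

```text
time: 5.15
position: [0.4402, 0.2791, 0.0182]
tool_rot: [-0.766, -3.047, 0.0]
ft_force: [-0.5, 0.6, -0.1]
grip_width: 0.351
```

```bash
python3 - <<'E'
from h import *
st()
E
```

```text
t 5.15 p [0.4402 0.2791 0.0182] rot [-0.766 -3.047  0.   ] F [-0.5   0.6  -0.13] g 0.351 q [ 0.22  0.34 -0.95  1.93  0.32  1.03  0.21]
```

```bash
python3 - <<'E'
from h import *
im=optics.get_image("scene")[:,:,::-1];a=cv2.resize(im[180:280,290:430],None,fx=4,fy=4,interpolation=cv2.INTER_CUBIC);cv2.imwrite("pics/s2.png",a)
im=optics.get_image("top")[:,:,::-1];a=cv2.resize(im[190:270,110:240],None,fx=5,fy=5,interpolation=cv2.INTER_CUBIC);cv2.imwrite("pics/t2.png",a)
E
```

```text
(no output)
```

View pics/s2.png

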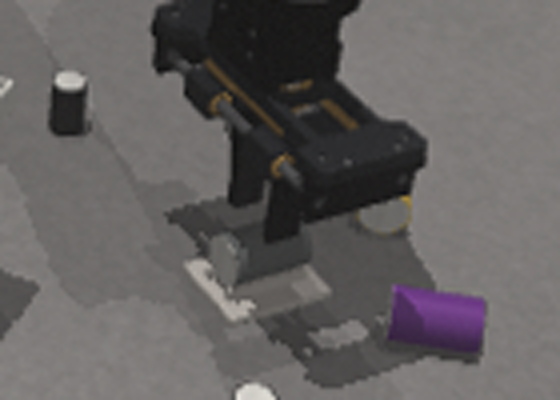

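View pics/t2.png

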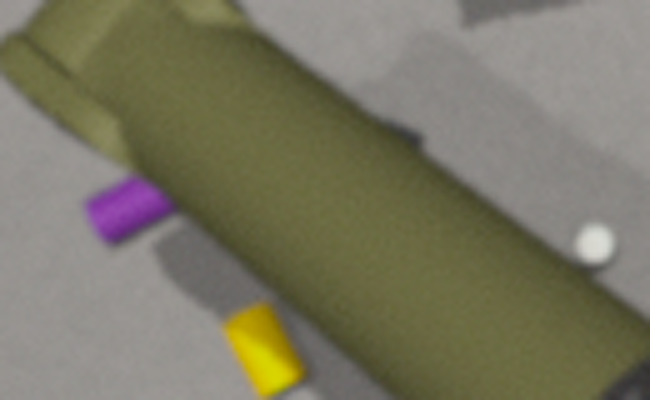

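Request:
{"method": "step_arm", "body": {"deltas": [[0, 0, 0, 0, 0, 0, 20], [0, 0, 0, 0, 0, 0, 20], [0, 0, 0, 0, 0, 0, 20], [0, 0, 0, 0, 0, 0, 20], [0, 0, 0, 0, 0, 0, 20], [0, 0, 0, 0, 0, 0, 20], [0, 0, 0, 0, 0, 0, 20], [0, 0, 0, 0, 0, 0, 20]], "newtons": 15}}

```text
time: 6.25
position: [0.4402, 0.2792, 0.0182]
tool_rot: [-0.766, -3.047, 0.0]
ft_force: [0.5, 0.6, -0.4]
grip_width: 0.231
```

```bash
python3 - <<'E'
from h import *
im=optics.get_image("scene")[:,:,::-1].copy()
for p,c in(([.4402,.2792,.018],(0,0,255)),([.436,.280,.029],(0,255,255))):
    q=proj("scene",p);cv2.circle(im,tuple(int(v) for v in q.round()),0,c,-1);print(q)
a=cv2.resize(im[205:270,325:405],None,fx=8,fy=8,interpolation=cv2.INTER_CUBIC);cv2.imwrite("pics/s3.png",a)
E
```

```text
[352.74939625 245.72414117]
[354.32591712 241.73195904]
```

View pics/s3.png

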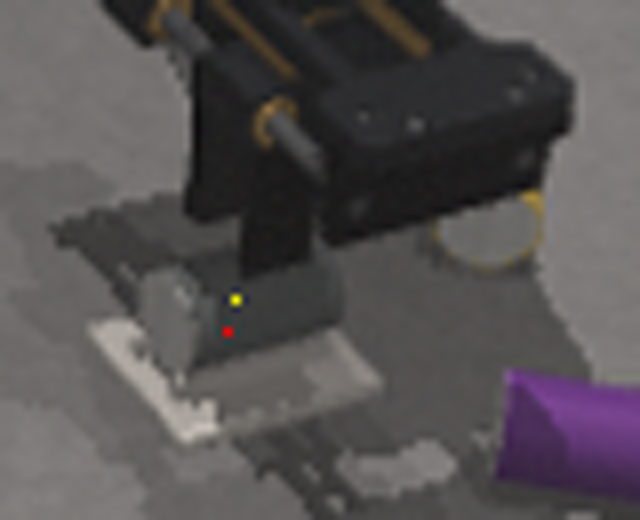

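```bash
python3 - <<'E'
from h import *
np.set_printoptions(precision=4,suppress=True)
print(proj("scene",[.163,-.629,.185]),"tips ~178,62")
print(proj("scene",[.4365,.2794,.1281]),"tips ~362,199")
for z in(.018,.03,.05):print(onz("scene",(355.6,235.6),z))
im=optics.get_image("top")[:,:,::-1];cv2.imwrite("pics/t3.png",im)
E
```

```text
[178.4257  74.0288] tips ~178,62
[358.7662 210.4823] tips ~362,199
[0.3986 0.2645 0.018 ]
[0.4128 0.2707 0.03  ]
[0.4365 0.2811 0.05  ]
```

View pics/t3.png

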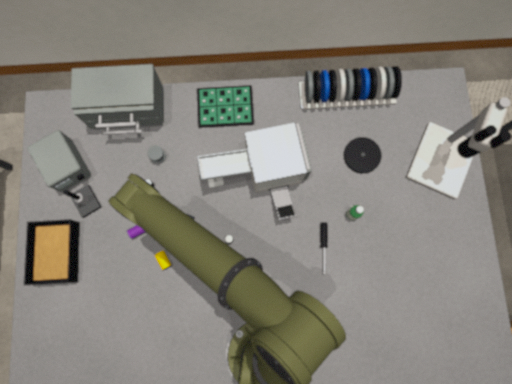

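The fingers are closing on air. The tips appear about 11 px higher in the scene view than the reported TCP, which is about 30 mm in height and consistent over three poses. So the true tip height here is about 0.05 m. I'll open, go down in part, and check again.

Request:
{"method": "step_arm", "body": {"deltas": [[0, 0, 0, 0, 0, 0, 87], [0, 0, 0, 0, 0, 0, 87], [0, 0, 0, 0, 0, 0, 87], [0, 0, 0, 0, 0, 0, 87], [0, 0, 0, -2, 0, 6, 87], [0, 0, 0, -3, 0, 12, 87], [0, 0, 0, -3, 0, 18, 87], [0, 0, 0, -3, 0, 24, 87]]}}

```text
time: 7.35
position: [0.4427, 0.2777, -0.0064]
tool_rot: [-0.766, -3.046, 0.0]
ft_force: [-0.2, 0.4, -0.1]
grip_width: 0.983
```

```bash
python3 - <<'E'
from h import *
st()
im=optics.get_image("scene")[:,:,::-1].copy()
a=cv2.resize(im[195:270,320:410],None,fx=8,fy=8,interpolation=cv2.INTER_CUBIC);cv2.imwrite("pics/s4.png",a)
E
```

```text
t 7.35 p [ 0.4427  0.2777 -0.0064] rot [-0.766 -3.046  0.   ] F [-0.25  0.44 -0.13] g 0.983 q [ 0.19  0.38 -0.92  1.94  0.36  0.99  0.18]
```

View pics/s4.png

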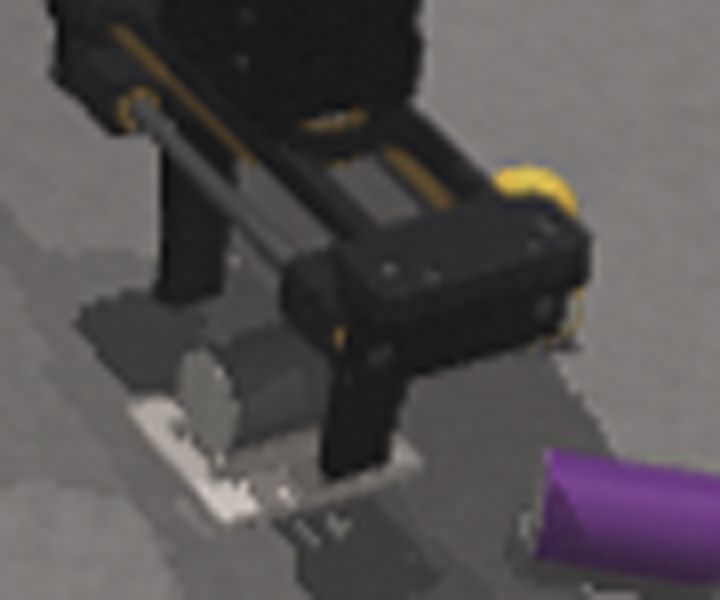

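```bash
python3 - <<'E'
from h import *
np.set_printoptions(precision=4,suppress=True)
print(onz("scene",(354,243.1),.025),onz("scene",(354,243.1),.02),onz("scene",(355.2,243.2),.029))
E
```

```text
[0.4368 0.28   0.025 ] [0.4311 0.2775 0.02  ] [0.4398 0.2847 0.029 ]
```

Request:
{"method": "step_arm", "body": {"deltas": [[0, 0, 0, 3, 0, 3, 87], [0, 0, 0, 6, 0, 6, 87], [0, 0, 0, 6, 0, 9, 87], [0, 0, 0, 6, 0, 10, 87], [0, 0, 0, 6, 0, 10, 60], [0, 0, 0, 6, 0, 10, 40], [0, 0, 0, 6, 0, 10, 30], [0, 0, 0, 6, 0, 10, 25]], "newtons": 15}}

```text
time: 8.4
position: [0.4376, 0.2806, -0.0157]
tool_rot: [0.766, 3.047, -0.0]
ft_force: [0.3, 0.3, -0.1]
grip_width: 0.629
```

Request:
{"method": "step_arm", "body": {"deltas": [[0, 0, 0, 0, 0, 0, 25], [0, 0, 0, 0, 0, 0, 25], [0, 0, 0, 0, 0, 0, 25], [0, 0, 0, 0, 0, 0, 25], [0, 0, 0, 0, 0, -10, 25], [0, 0, 0, 0, 0, -20, 25], [0, 0, 0, 0, 0, -30, 25], [0, 0, 0, 0, 0, -40, 25]], "newtons": 15}}

```text
time: 9.4
position: [0.4378, 0.2807, 0.0251]
tool_rot: [0.766, 3.046, 0.0]
ft_force: [0.8, -0.2, -1.1]
grip_width: 0.4
```

```bash
python3 - <<'E'
from h import *
st()
im=optics.get_image("scene")[:,:,::-1].copy()
a=cv2.resize(im[170:270,300:410],None,fx=6,fy=6,interpolation=cv2.INTER_CUBIC);cv2.imwrite("pics/s5.png",a)
E
```

```text
t 9.4 p [0.4378 0.2807 0.0251] rot [0.766 3.046 0.   ] F [ 0.78 -0.23 -1.15] g 0.4 q [ 0.22  0.33 -0.95  1.93  0.31  1.04  0.21]
```

View pics/s5.png

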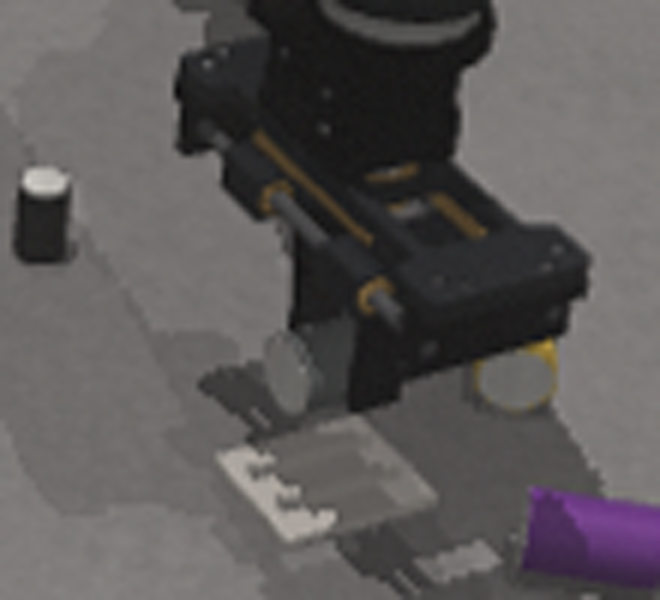

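```bash
python3 - <<'E'
from h import *
np.set_printoptions(precision=4,suppress=True)
R=Rt(98.9,-10.3);z=R.as_matrix()[:,2];print(z)
def T(y,h): return W(0,y,h)+.0447*z
up=([.4378,.2807,.215],Rt(61.9))
delta(*up)
print(T(.150,.25),T(.147,.150))
delta(T(.150,.24),R,*up)
E
```

```text
[-0.0277  0.1766 -0.9839]
turn [0.1, 0.1, -0.1] shift [0.1, -0.5, -188.7]
[0.5906 0.0791 0.206 ] [0.591  0.0761 0.106 ]
turn [-9.9, 3.3, -36.9] shift [-229.7, -105.9, 19.0]
```

Request:
{"method": "step_arm", "body": {"deltas": [[0, 0, 0, 0, 0, -25, 25], [0, 0, 0, 0, 0, -50, 25], [0, 0, 0, 0, 0, -75, 25], [0, 0, 0, 0, 0, -100, 25], [0, 0, 0, 0, 0, -125, 25], [0, 0, 0, 0, 0, -150, 25], [0, 0, 0, 0, 0, -170, 25], [0, 0, 0, 0, 0, -190, 25]]}}

```text
time: 10.45
position: [0.4374, 0.2806, 0.215]
tool_rot: [0.765, 3.046, -0.0]
ft_force: [0.1, 0.0, -0.7]
grip_width: 0.397
```

Request:
{"method": "step_arm", "body": {"deltas": [[-1.2, 0.4, -4.6, -28, -13, 2, 25], [-2.5, 0.8, -9.2, -57, -26, 5, 25], [-3.7, 1.2, -13.8, -86, -40, 7, 25], [-5, 1.6, -18.4, -115, -53, 10, 25], [-6.2, 2, -23, -143, -66, 12, 25], [-7.5, 2.5, -27.6, -172, -80, 14, 25], [-8.7, 2.9, -32.2, -200, -93, 17, 25], [-9.9, 3.3, -36.9, -229, -106, 19, 25]]}}

```text
time: 11.45
position: [0.5896, 0.0779, 0.1952]
tool_rot: [0.243, -3.106, -0.279]
ft_force: [0.7, -0.9, -0.3]
grip_width: 0.398
```

```bash
python3 - <<'E'
from h import *
np.set_printoptions(precision=4,suppress=True)
st()
R=Rt(98.9,-10.3);z=R.as_matrix()[:,2]
delta(W(0,.150,.17)+.0447*z,R)
s=ctrl.get_state();zz=Ro.from_rotvec(s["tool_rot"]).as_matrix()[:,2];c=s["position"]-.0447*zz;print("cap est bin",BR.inv().apply(c-BO))
for n,(x0,y0) in(("scene",(190,120)),("top",(180,110))):
    im=optics.get_image(n)[:,:,::-1].copy();q=proj(n,c);print(n,(q-[x0,y0]+.5)*5)
    a=cv2.resize(im[y0:y0+110,x0:x0+130],None,fx=5,fy=5,interpolation=cv2.INTER_CUBIC);cv2.imwrite(f"pics/p6{n}.png",a)
E
```

```text
t 11.45 p [0.5896 0.0779 0.1952] rot [ 0.243 -3.106 -0.279] F [ 0.68 -0.86 -0.35] g 0.398 q [ 0.68  0.33 -0.9   1.55  0.08  1.37  1.51]
turn [-0.0, 0.0, 0.0] shift [-1.0, -11.4, 68.3]
cap est bin [-0.0011  0.149   0.2392]
scene [319.156  247.8847]
top [233.7204 225.6212]
```

View pics/p6scene.png

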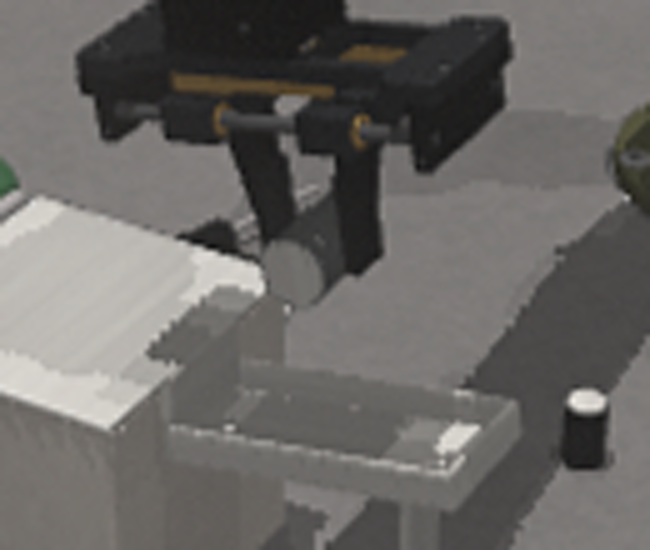

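View pics/p6top.png

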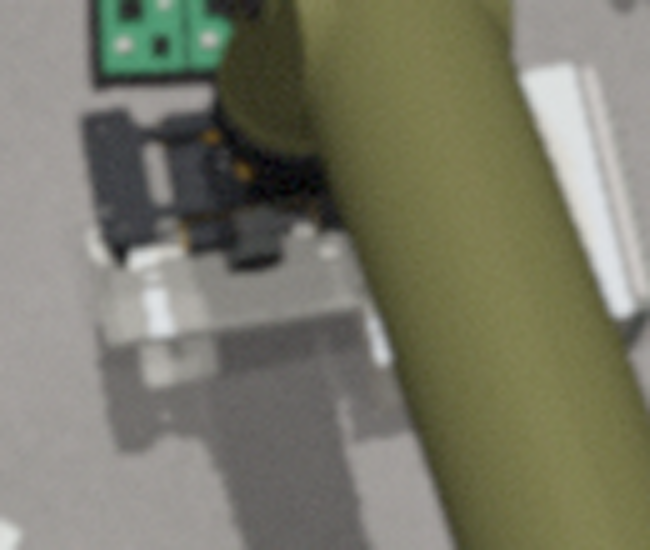

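Request:
{"method": "step_arm", "body": {"deltas": [[0, 0, 0, 0, -1, 9, 25], [0, 0, 0, 0, -3, 18, 25], [0, 0, 0, 0, -4, 27, 25], [0, 0, 0, 0, -6, 36, 25], [0, 0, 0, 0, -7, 45, 25], [0, 0, 0, 0, -9, 54, 25], [0, 0, 0, 0, -10, 62, 25], [0, 0, 0, -1, -11.5, 68, 25]]}}

```text
time: 12.55
position: [0.59, 0.0799, 0.1257]
tool_rot: [0.239, -3.106, -0.279]
ft_force: [0.1, 0.2, -0.5]
grip_width: 0.399
```

Request:
{"method": "step_arm", "body": {"deltas": [[0, 0, 0, 0, 0, 3, 25], [0, 0, 0, 0, 0, 6, 25], [0, 0, 0, 0, 0, 9, 25], [0, 0, 0, 0, 0, 11, 25], [0, 0, 0, 0, 0, 13, 25], [0, 0, 0, 0, 0, 15, 25], [0, 0, 0, 0, 0, 16, 25], [0, 0, 0, 0, 0, 16, 25]]}}

```text
time: 13.55
position: [0.5897, 0.0827, 0.1105]
tool_rot: [0.239, -3.106, -0.279]
ft_force: [-0.7, 0.5, -1.0]
grip_width: 0.401
```

```bash
python3 - <<'E'
from h import *
np.set_printoptions(precision=4,suppress=True)
st()
s=ctrl.get_state();zz=Ro.from_rotvec(s["tool_rot"]).as_matrix()[:,2];c=s["position"]-.0447*zz;print("cap est bin",BR.inv().apply(c-BO))
n="scene";x0,y0=(190,130)
im=optics.get_image(n)[:,:,::-1].copy();q=proj(n,c);print(n,(q-[x0,y0]+.5)*5)
a=cv2.resize(im[y0:y0+110,x0:x0+130],None,fx=5,fy=5,interpolation=cv2.INTER_CUBIC);cv2.imwrite(f"pics/p7{n}.png",a)
E
```

```text
t 13.55 p [0.5897 0.0827 0.1105] rot [ 0.239 -3.106 -0.279] F [-0.72  0.52 -1.05] g 0.401 q [ 0.65  0.4  -0.88  1.66  0.13  1.22  1.49]
cap est bin [-0.0003  0.1537  0.1545]
scene [326.0426 350.4228]
```

View pics/p7scene.png

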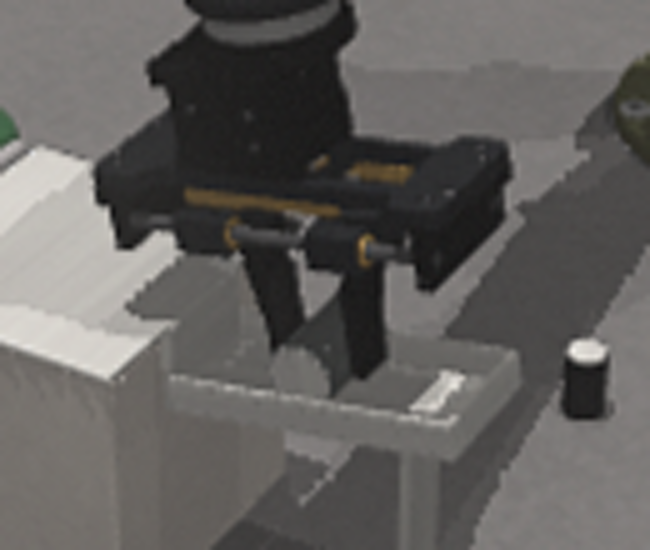

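Request:
{"method": "step_arm", "body": {"deltas": [[0, 0, 0, 0, 0, 0.5, 25], [0, 0, 0, 0, 0, 1, 25], [0, 0, 0, 0, 0, 1.5, 25], [0, 0, 0, 0, 0, 2, 25], [0, 0, 0, 0, 0, 2.5, 25], [0, 0, 0, 0, 0, 3, 25], [0, 0, 0, 0, 0, 3.5, 25], [0, 0, 0, 0, 0, 3.5, 25]]}}

```text
time: 14.6
position: [0.5896, 0.0833, 0.107]
tool_rot: [0.239, -3.106, -0.279]
ft_force: [-0.1, 0.1, -0.2]
grip_width: 0.399
```

Request:
{"method": "step_arm", "body": {"deltas": [[0, 0, 0, 0, 0, 0.3, 25], [0, 0, 0, 0, 0, 0.6, 25], [0, 0, 0, 0, 0, 0.9, 25], [0, 0, 0, 0, 0, 1.2, 25], [0, 0, 0, 0, 0, 1.5, 25], [0, 0, 0, 0, 0, 1.5, 25], [0, 0, 0, 0, 0, 1.5, 25], [0, 0, 0, 0, 0, 1.5, 25]]}}

```text
time: 15.6
position: [0.5896, 0.0836, 0.1056]
tool_rot: [0.239, -3.107, -0.279]
ft_force: [-0.3, 0.0, -1.2]
grip_width: 0.396
```

Request:
{"method": "step_arm", "body": {"deltas": [[0, 0, 0, 0, 0, 0.5, 25], [0, 0, 0, 0, 0, 1, 25], [0, 0, 0, 0, 0, 1, 36], [0, 0, 0, 0, 0, 1, 38], [0, 0, 0, 0, 0, 1, 40], [0, 0, 0, 0, 0, 1, 44], [0, 0, 0, 0, 0, 1, 48], [0, 0, 0, 0, 0, 1, 52]]}}

```text
time: 16.6
position: [0.5896, 0.0837, 0.1046]
tool_rot: [0.239, -3.106, -0.279]
ft_force: [-0.3, -0.2, 0.5]
grip_width: 0.571
```

```bash
python3 - <<'E'
from h import *
st()
n="scene";x0,y0=(190,130)
im=optics.get_image(n)[:,:,::-1].copy()
a=cv2.resize(im[y0:y0+110,x0:x0+130],None,fx=5,fy=5,interpolation=cv2.INTER_CUBIC);cv2.imwrite(f"pics/p8{n}.png",a)
E
```

```text
t 16.6 p [0.5896 0.0837 0.1046] rot [ 0.239 -3.106 -0.279] F [-0.31 -0.24  0.51] g 0.571 q [ 0.64  0.4  -0.88  1.66  0.14  1.21  1.48]
```

View pics/p8scene.png

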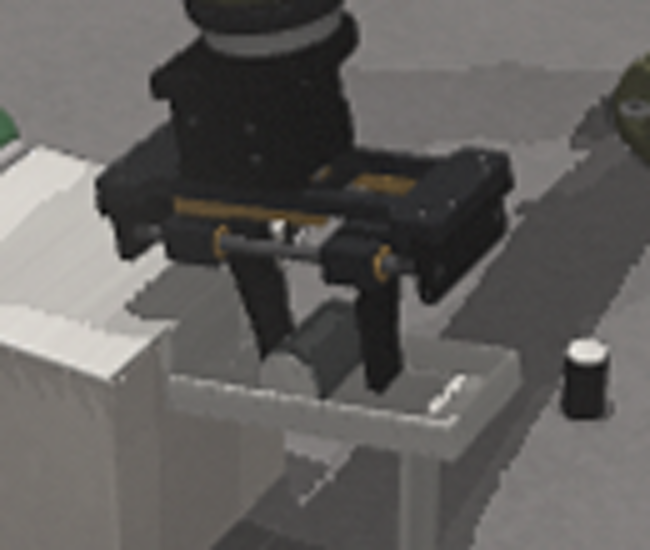

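The cap lies on the chute floor, resting against the downhill finger; I lift clear.

Request:
{"method": "step_arm", "body": {"deltas": [[0, 0, 0, 0, 0, -5, 52], [0, 0, 0, 0, 0, -12, 52], [0, 0, 0, 0, 0, -22, 52], [0, 0, 0, 0, 0, -35, 52], [0, 0, 0, 0, 0, -50, 52], [0, 0, 0, 0, 0, -70, 40], [0, 0, 0, 0, 0, -95, 20], [0, 0, 0, 0, 0, -120, 0]]}}

```text
time: 17.65
position: [0.593, 0.0623, 0.2246]
tool_rot: [0.239, -3.107, -0.278]
ft_force: [0.1, -0.3, -0.9]
grip_width: 0.34
```

```bash
python3 - <<'E'
from h import *
st()
n="scene";x0,y0=(190,130)
im=optics.get_image(n)[:,:,::-1].copy()
a=cv2.resize(im[y0:y0+110,x0:x0+130],None,fx=5,fy=5,interpolation=cv2.INTER_CUBIC);cv2.imwrite(f"pics/p9{n}.png",a)
E
```

```text
t 17.65 p [0.593  0.0623 0.2246] rot [ 0.239 -3.107 -0.278] F [ 0.07 -0.3  -0.86] g 0.34 q [ 0.69  0.32 -0.9   1.5   0.08  1.43  1.53]
```

View pics/p9scene.png

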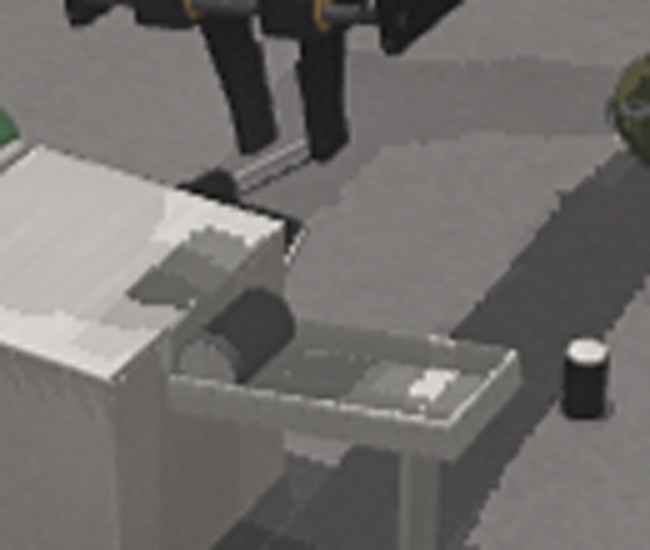

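The cap now lies crosswise against the flap (crop 235,340) and the lid is shut. Next is the pedal.

```bash
python3 - <<'E'
from h import *
np.set_printoptions(precision=4,suppress=True)
R=Rt(98.9)*Ro.from_euler('y',15,degrees=True);z=R.as_matrix()[:,2];print("z bin",BR.inv().apply(z))
A=(W(-.18,.002,.22)+.032*z,R);B=(W(-.18,.002,.11)+.032*z,R)
delta(*A);delta(*B,*A)
E
```

```text
z bin [-0.2588 -0.     -0.9659]
turn [10.1, 15.3, 1.2] shift [189.8, -143.5, 12.7]
turn [0.0, 0.0, 0.0] shift [-28.5, -0.0, 106.3]
```

Request:
{"method": "step_arm", "body": {"deltas": [[1.2, 1.9, 0.1, 23, -17, 1, 0], [2.5, 3.8, 0.3, 47, -35, 3, 0], [3.8, 5.7, 0.4, 71, -53, 5, 0], [5, 7.6, 0.6, 95, -71, 6, 0], [6.3, 9.5, 0.8, 119, -89, 8, 0], [7.6, 11.4, 0.9, 142, -107, 10, 0], [8.9, 13.3, 1, 166, -125, 11, 0], [10.1, 15.3, 1.2, 190, -143.5, 13, 0]]}}

```text
time: 18.7
position: [0.4249, -0.1049, 0.1841]
tool_rot: [0.225, -2.864, 0.03]
ft_force: [-0.0, 0.5, 0.4]
grip_width: 0.008
```

Request:
{"method": "step_arm", "body": {"deltas": [[0, 0, 0, -4, 0, 14, 0], [0, 0, 0, -8, 0, 28, 0], [0, 0, 0, -12, 0, 43, 0], [0, 0, 0, -16, 0, 58, 0], [0, 0, 0, -20, 0, 73, 0], [0, 0, 0, -24, 0, 88, 0], [0, 0, 0, -28, 0, 102, 0], [0, 0, 0, -28.5, 0, 106, 0]]}}

```text
time: 19.7
position: [0.4251, -0.1034, 0.0735]
tool_rot: [0.225, -2.865, 0.026]
ft_force: [0.9, -0.8, 0.2]
grip_width: 0.002
```

```bash
python3 - <<'E'
from h import *
np.set_printoptions(precision=4,suppress=True)
st()
s=ctrl.get_state();z=Ro.from_rotvec(s["tool_rot"]).as_matrix()[:,2];c=s["position"]-.032*z;print("tip est bin",BR.inv().apply(c-BO))
for n,(x0,y0) in(("scene",(170,110)),("top",(210,130))):
    im=optics.get_image(n)[:,:,::-1].copy();q=proj(n,c);print(n,(q-[x0,y0]+.5)*5)
    a=cv2.resize(im[y0:y0+110,x0:x0+130],None,fx=5,fy=5,interpolation=cv2.INTER_CUBIC);cv2.imwrite(f"pics/p10{n}.png",a)
E
```

```text
t 19.7 p [ 0.4251 -0.1034  0.0735] rot [ 0.225 -2.865  0.026] F [ 0.86 -0.84  0.22] g 0.002 q [ 0.83  0.28 -0.81  1.86  0.25  1.37  1.66]
tip est bin [-0.1832  0.0033  0.1043]
scene [356.3661 292.3319]
top [385.0575 414.8326]
```

View pics/p10scene.png

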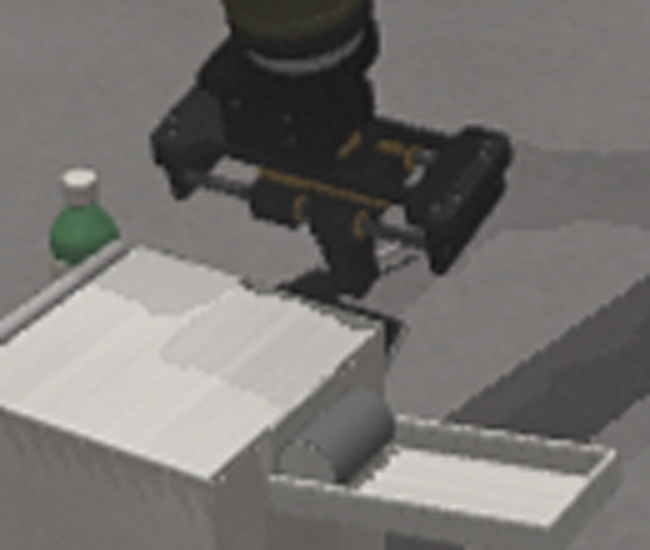

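View pics/p10top.png

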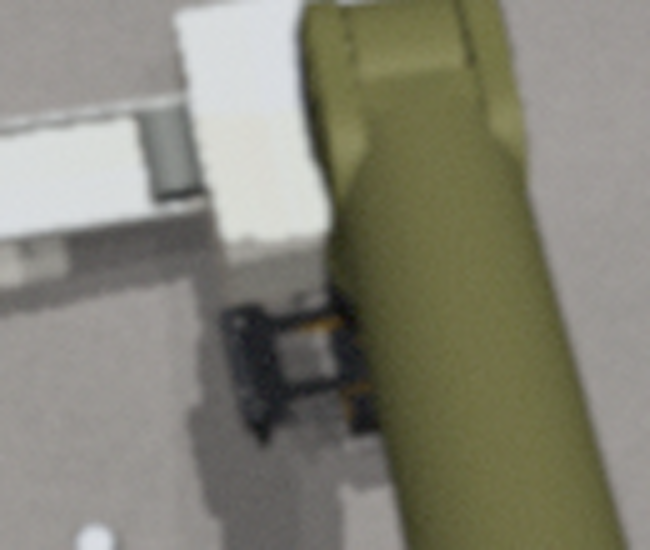

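```bash
python3 - <<'E'
from h import *
np.set_printoptions(precision=3,suppress=True)
for z in(.2,.3,.4,.5):
    print(z,[BR.inv().apply(onz("top",p,z)-BO) for p in((272,132),(312,132),(275,165))])
im=optics.get_image("scene")[:,:,::-1].copy()
cv2.imwrite("pics/s11.png",cv2.resize(im[0:260,120:400],None,fx=2.2,fy=2.2))
E
```

```text
0.2 [array([0.051, 0.001, 0.2  ]), array([ 0.025, -0.117,  0.2  ]), array([-0.051,  0.015,  0.2  ])]
0.3 [array([0.016, 0.013, 0.3  ]), array([-0.008, -0.094,  0.3  ]), array([-0.077,  0.027,  0.3  ])]
0.4 [array([-0.019,  0.026,  0.4  ]), array([-0.04, -0.07,  0.4 ]), array([-0.103,  0.038,  0.4  ])]
0.5 [array([-0.054,  0.039,  0.5  ]), array([-0.073, -0.047,  0.5  ]), array([-0.129,  0.05 ,  0.5  ])]
```

View pics/s11.png

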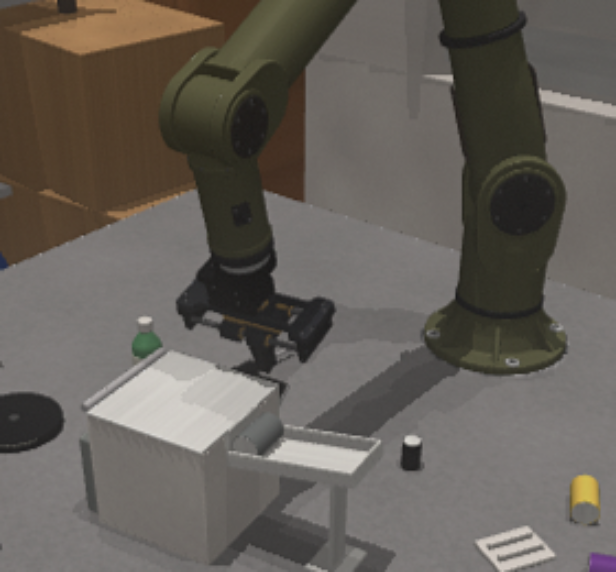

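The tilted wrist would come near the opening lid, so I reduce the tilt to 6°.

```bash
python3 - <<'E'
from h import *
np.set_printoptions(precision=4,suppress=True)
R=Rt(98.9)*Ro.from_euler('y',6,degrees=True);z=R.as_matrix()[:,2]
A=(W(-.18,.001,.100)+.032*z,R);B=(W(-.18,.001,.08)+.032*z,R)
delta(*A);delta(*B,*A)
E
```

```text
turn [0.1, -9.3, 0.1] shift [-9.1, -2.1, 4.2]
turn [0.0, 0.0, 0.0] shift [-2.1, 0.0, 19.9]
```

Request:
{"method": "step_arm", "body": {"deltas": [[0, -1.5, 0, -1.5, 0, 0, 0], [0, -3, 0, -3, -1, 1, 0], [0, -4.5, 0, -4.5, -1, 1, 0], [0, -6, 0, -6, -1, 2, 0], [0, -7.5, 0, -7.5, -2, 3, 0], [0, -9.3, 0, -9, -2, 4, 0], [0, -9.3, 0, -9, -2, 4, 0], [0, -9.3, 0, -9, -2, 4, 0]]}}

```text
time: 20.85
position: [0.4336, -0.1044, 0.0684]
tool_rot: [0.237, -3.028, 0.01]
ft_force: [0.2, -0.7, 0.6]
grip_width: 0.009
```

Request:
{"method": "step_arm", "body": {"deltas": [[0, 0, 0, 0, 0, 1.5, 0], [0, 0, 0, 0, 0, 3, 0], [0, 0, 0, -1, 0, 4.5, 0], [0, 0, 0, -1, 0, 6, 0], [0, 0, 0, -1, 0, 7.5, 0], [0, 0, 0, -1, 0, 9, 0], [0, 0, 0, -1, 0, 10.5, 0], [0, 0, 0, -1, 0, 12, 0]]}}

```text
time: 21.85
position: [0.4333, -0.1044, 0.0562]
tool_rot: [0.237, -3.028, 0.01]
ft_force: [-0.3, -0.0, 0.6]
grip_width: 0.005
```

```bash
cat >> h.py <<'E'
def tip():
    st();s=ctrl.get_state();z=Ro.from_rotvec(s["tool_rot"]).as_matrix()[:,2];c=s["position"]-.032*z;print("tip bin",BR.inv().apply(c-BO).round(4),"|F|",np.linalg.norm(s["ft_force"]).round(2))
E
python3 - <<'E'
from h import *
tip()
E
```

```text
t 21.85 p [ 0.4333 -0.1044  0.0562] rot [ 0.237 -3.028  0.01 ] F [-0.35 -0.04  0.61] g 0.005 q [ 0.93  0.15 -0.83  1.98  0.15  1.16  1.77]
tip bin [-0.1804  0.001   0.088 ] |F| 0.7
```

Request:
{"method": "step_arm", "body": {"deltas": [[0, 0, 0, 0, 0, 1, 0], [0, 0, 0, 0, 0, 2, 0], [0, 0, 0, 0, 0, 3, 0], [0, 0, 0, 0, 0, 4, 0], [0, 0, 0, 0, 0, 5, 0], [0, 0, 0, 0, 0, 6, 0], [0, 0, 0, 0, 0, 7, 0], [0, 0, 0, 0, 0, 8, 0]]}}

```text
time: 22.85
position: [0.4326, -0.1045, 0.0486]
tool_rot: [0.237, -3.028, 0.01]
ft_force: [-0.4, -0.6, 4.2]
grip_width: 0.004
```

Request:
{"method": "step_arm", "body": {"deltas": [[0, 0, 0, 0, 0, 1, 0], [0, 0, 0, 0, 0, 2, 0], [0, 0, 0, 0, 0, 3, 0], [0, 0, 0, 0, 0, 4, 0], [0, 0, 0, 0, 0, 5, 0], [0, 0, 0, 0, 0, 6, 0], [0, 0, 0, 0, 0, 7, 0], [0, 0, 0, 0, 0, 8, 0]]}}

```text
time: 23.85
position: [0.4315, -0.1045, 0.0403]
tool_rot: [0.237, -3.027, 0.009]
ft_force: [-0.3, -0.4, 3.8]
grip_width: 0.004
```

```bash
python3 - <<'E'
from h import *
tip()
E
```

```text
t 23.85 p [ 0.4315 -0.1045  0.0403] rot [ 0.237 -3.027  0.009] F [-0.27 -0.43  3.8 ] g 0.004 q [ 0.93  0.17 -0.83  2.    0.17  1.13  1.75]
tip bin [-0.1822  0.0011  0.0721] |F| 3.84
```

Request:
{"method": "step_arm", "body": {"deltas": [[0, 0, 0, 0.2, 0, 0.6, 0], [0, 0, 0, 0.4, 0, 1.2, 0], [0, 0, 0, 0.6, 0, 1.8, 0], [0, 0, 0, 0.8, 0, 2.4, 0], [0, 0, 0, 1, 0, 3, 0], [0, 0, 0, 1.2, 0, 3.6, 0], [0, 0, 0, 1.4, 0, 4.2, 0], [0, 0, 0, 1.5, 0, 5, 0]]}}

```text
time: 24.85
position: [0.4296, -0.1049, 0.0355]
tool_rot: [0.237, -3.027, 0.01]
ft_force: [-1.8, 0.1, 4.2]
grip_width: 0.008
```

```bash
python3 - <<'E'
from h import *
tip()
im=optics.get_image("scene")[:,:,::-1].copy()
cv2.imwrite("pics/s12.png",cv2.resize(im[100:260,140:320],None,fx=4,fy=4))
E
```

```text
t 24.85 p [ 0.4296 -0.1049  0.0355] rot [ 0.237 -3.027  0.01 ] F [-1.76  0.08  4.17] g 0.008 q [ 0.93  0.18 -0.82  2.01  0.17  1.12  1.75]
tip bin [-0.1841  0.0011  0.0673] |F| 4.52
```

View pics/s12.png

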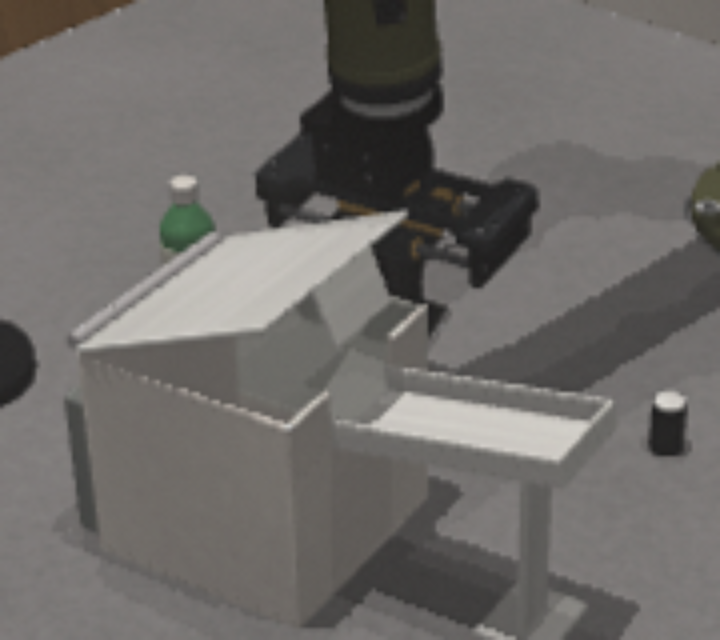

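Request:
{"method": "step_arm", "body": {"deltas": [[0, 0, 0, 0.2, 0, 0.6, 0], [0, 0, 0, 0.4, 0, 1.2, 0], [0, 0, 0, 0.6, 0, 1.8, 0], [0, 0, 0, 0.7, 0, 2.4, 0], [0, 0, 0, 0.8, 0, 3, 0], [0, 0, 0, 0.9, 0, 3.4, 0], [0, 0, 0, 1, 0, 3.8, 0], [0, 0, 0, 1, 0, 4, 0]]}}

```text
time: 25.9
position: [0.4282, -0.1051, 0.0317]
tool_rot: [0.237, -3.027, 0.009]
ft_force: [-1.3, -1.0, 3.3]
grip_width: 0.008
```

Request:
{"method": "step_arm", "body": {"deltas": [[0, 0, 0, 0.1, 0, 0.4, 0], [0, 0, 0, 0.2, 0, 0.8, 0], [0, 0, 0, 0.3, 0, 1.2, 0], [0, 0, 0, 0.4, 0, 1.6, 0], [0, 0, 0, 0.5, 0, 2, 0], [0, 0, 0, 0.6, 0, 2.2, 0], [0, 0, 0, 0.7, 0, 2.5, 0], [0, 0, 0, 0.7, 0, 2.5, 0]]}}

```text
time: 26.9
position: [0.4273, -0.1053, 0.0293]
tool_rot: [0.237, -3.028, 0.01]
ft_force: [-1.2, -0.0, 2.7]
grip_width: 0.003
```

Request:
{"method": "step_arm", "body": {"deltas": [[0, 0, 0, 0, 0, 0.2, 0], [0, 0, 0, 0, 0, 0.4, 0], [0, 0, 0, 0.1, 0, 0.6, 0], [0, 0, 0, 0.1, 0, 0.8, 0], [0, 0, 0, 0.2, 0, 1, 0], [0, 0, 0, 0.2, 0, 1.2, 0], [0, 0, 0, 0.3, 0, 1.2, 0], [0, 0, 0, 0.3, 0, 1.2, 0]]}}

```text
time: 27.9
position: [0.4269, -0.1053, 0.0281]
tool_rot: [0.237, -3.028, 0.009]
ft_force: [-1.7, 0.1, 3.9]
grip_width: 0.007
```

```bash
python3 - <<'E'
from h import *
tip()
im=optics.get_image("scene")[:,:,::-1].copy()
x0,y0=140,100
b=cv2.resize(im[y0:260,x0:320],None,fx=4,fy=4)
for th in(.7,.8,.9,1.0):
    for sx in(-.08,.08):
        P=[W(sx,-.08,.160),W(sx,-.08+.16*np.cos(th),.160+.16*np.sin(th))]
        q=np.array([(proj("scene",p)-[x0,y0]+.5)*4-.5 for p in P]);print(th,sx,q[1].round());cv2.circle(b,tuple(int(v) for v in q[1]),2,(0,0,255),-1)
cv2.imwrite("pics/s13.png",b)
E
```

```text
t 27.9 p [ 0.4269 -0.1053  0.0281] rot [ 0.237 -3.028  0.009] F [-1.7   0.13  3.91] g 0.007 q [ 0.93  0.18 -0.82  2.02  0.18  1.11  1.74]
tip bin [-0.1868  0.0011  0.0599] |F| 4.26
0.7 -0.08 [371. 146.]
0.7 0.08 [222. 257.]
0.8 -0.08 [355. 125.]
0.8 0.08 [205. 234.]
0.9 -0.08 [339. 106.]
0.9 0.08 [187. 213.]
1.0 -0.08 [321.  87.]
1.0 0.08 [167. 193.]
```

View pics/s13.png

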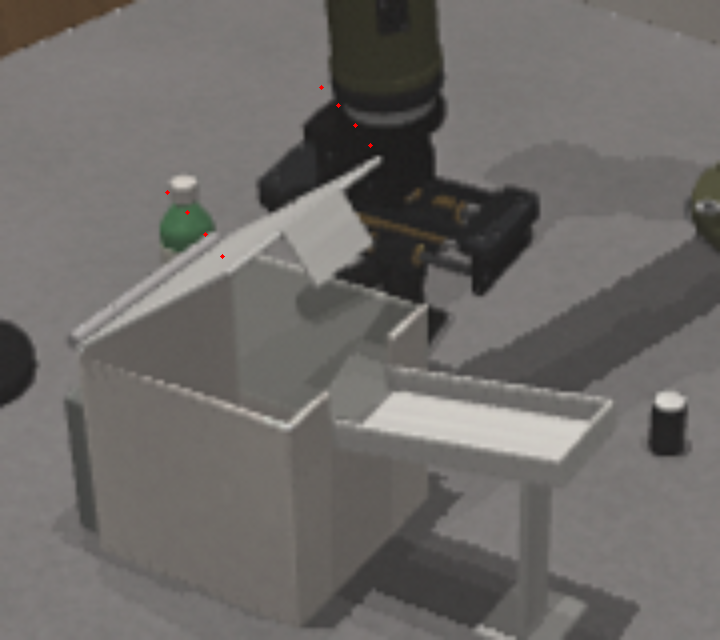

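Request:
{"method": "step_arm", "body": {"deltas": [[0, 0, 0, 0.1, 0, 0.5, 0], [0, 0, 0, 0.2, 0, 1, 0], [0, 0, 0, 0.3, 0, 1.5, 0], [0, 0, 0, 0.4, 0, 2, 0], [0, 0, 0, 0.5, 0, 2.5, 0], [0, 0, 0, 0.6, 0, 3, 0], [0, 0, 0, 0.7, 0, 3.3, 0], [0, 0, 0, 0.8, 0, 3.5, 0]]}}

```text
time: 28.95
position: [0.4257, -0.1054, 0.0247]
tool_rot: [0.237, -3.028, 0.009]
ft_force: [-0.9, 0.0, 3.3]
grip_width: 0.004
```

Request:
{"method": "step_arm", "body": {"deltas": [[0, 0, 0, 0, 0, 0.2, 0], [0, 0, 0, 0, 0, 0.4, 0], [0, 0, 0, 0.1, 0, 0.6, 0], [0, 0, 0, 0.1, 0, 0.8, 0], [0, 0, 0, 0.2, 0, 1, 0], [0, 0, 0, 0.2, 0, 1.2, 0], [0, 0, 0, 0.3, 0, 1.2, 0], [0, 0, 0, 0.3, 0, 1.2, 0]]}}

```text
time: 29.95
position: [0.4254, -0.1055, 0.0236]
tool_rot: [0.237, -3.028, 0.009]
ft_force: [-1.5, -0.3, 3.4]
grip_width: 0.005
```

Request:
{"method": "step_arm", "body": {"deltas": [[0, 0, 0, 0, 0, 0.2, 0], [0, 0, 0, 0, 0, 0.4, 0], [0, 0, 0, 0.1, 0, 0.6, 0], [0, 0, 0, 0.1, 0, 0.8, 0], [0, 0, 0, 0.2, 0, 1, 0], [0, 0, 0, 0.2, 0, 1.2, 0], [0, 0, 0, 0.3, 0, 1.2, 0], [0, 0, 0, 0.3, 0, 1.2, 0]]}}

```text
time: 30.95
position: [0.4249, -0.1056, 0.0224]
tool_rot: [0.237, -3.028, 0.01]
ft_force: [-0.2, -0.6, 3.1]
grip_width: 0.006
```

Request:
{"method": "step_arm", "body": {"deltas": [[0, 0, 0, 0, 0, 0.2, 0], [0, 0, 0, 0, 0, 0.4, 0], [0, 0, 0, 0.1, 0, 0.6, 0], [0, 0, 0, 0.1, 0, 0.8, 0], [0, 0, 0, 0.2, 0, 1, 0], [0, 0, 0, 0.2, 0, 1.2, 0], [0, 0, 0, 0.3, 0, 1.2, 0], [0, 0, 0, 0.3, 0, 1.2, 0]]}}

```text
time: 31.95
position: [0.4245, -0.1056, 0.0212]
tool_rot: [0.237, -3.028, 0.01]
ft_force: [-0.0, 0.2, 3.4]
grip_width: 0.009
```

Request:
{"method": "step_arm", "body": {"deltas": [[0, 0, 0, 0, 0, 0.2, 0], [0, 0, 0, 0, 0, 0.4, 0], [0, 0, 0, 0.1, 0, 0.6, 0], [0, 0, 0, 0.1, 0, 0.8, 0], [0, 0, 0, 0.2, 0, 1, 0], [0, 0, 0, 0.2, 0, 1.2, 0], [0, 0, 0, 0.3, 0, 1.2, 0], [0, 0, 0, 0.3, 0, 1.2, 0]]}}

```text
time: 32.95
position: [0.4241, -0.1057, 0.0201]
tool_rot: [0.237, -3.028, 0.01]
ft_force: [-1.3, -0.1, 2.9]
grip_width: 0.008
```

Request:
{"method": "step_arm", "body": {"deltas": [[0, 0, 0, 0, 0, 0.2, 0], [0, 0, 0, 0, 0, 0.4, 0], [0, 0, 0, 0.1, 0, 0.6, 0], [0, 0, 0, 0.1, 0, 0.8, 0], [0, 0, 0, 0.2, 0, 1, 0], [0, 0, 0, 0.2, 0, 1.2, 0], [0, 0, 0, 0.3, 0, 1.3, 0], [0, 0, 0, 0.3, 0, 1.3, 0]]}}

```text
time: 33.95
position: [0.4236, -0.1058, 0.0188]
tool_rot: [0.237, -3.028, 0.009]
ft_force: [-1.0, 0.3, 3.3]
grip_width: 0.004
```

Request:
{"method": "step_arm", "body": {"deltas": [[0, 0, 0, 0, 0, 0.2, 0], [0, 0, 0, 0, 0, 0.4, 0], [0, 0, 0, 0.1, 0, 0.6, 0], [0, 0, 0, 0.1, 0, 0.8, 0], [0, 0, 0, 0.2, 0, 1, 0], [0, 0, 0, 0.2, 0, 1.2, 0], [0, 0, 0, 0.3, 0, 1.3, 0], [0, 0, 0, 0.3, 0, 1.3, 0]]}}

```text
time: 34.95
position: [0.4232, -0.1059, 0.0176]
tool_rot: [0.237, -3.028, 0.01]
ft_force: [-1.0, 0.3, 2.6]
grip_width: 0.003
```

Request:
{"method": "step_arm", "body": {"deltas": [[0, 0, 0, 0, 0, 0.2, 0], [0, 0, 0, 0, 0, 0.4, 0], [0, 0, 0, 0.1, 0, 0.6, 0], [0, 0, 0, 0.1, 0, 0.8, 0], [0, 0, 0, 0.2, 0, 1, 0], [0, 0, 0, 0.2, 0, 1.2, 0], [0, 0, 0, 0.3, 0, 1.3, 0], [0, 0, 0, 0.3, 0, 1.3, 0]]}}

```text
time: 35.95
position: [0.4228, -0.1059, 0.0163]
tool_rot: [0.237, -3.028, 0.01]
ft_force: [-0.7, -0.6, 3.6]
grip_width: 0.006
```

Request:
{"method": "step_arm", "body": {"deltas": [[0, 0, 0, 0, 0, 0.2, 0], [0, 0, 0, 0, 0, 0.4, 0], [0, 0, 0, 0.1, 0, 0.6, 0], [0, 0, 0, 0.1, 0, 0.8, 0], [0, 0, 0, 0.2, 0, 1, 0], [0, 0, 0, 0.2, 0, 1.2, 0], [0, 0, 0, 0.2, 0, 1.3, 0], [0, 0, 0, 0.2, 0, 1.3, 0]]}}

```text
time: 36.95
position: [0.4224, -0.106, 0.015]
tool_rot: [0.237, -3.027, 0.009]
ft_force: [-0.9, -1.1, 2.1]
grip_width: 0.003
```

Request:
{"method": "step_arm", "body": {"deltas": [[0, 0, 0, 0, 0, 0.2, 0], [0, 0, 0, 0, 0, 0.4, 0], [0, 0, 0, 0.1, 0, 0.6, 0], [0, 0, 0, 0.1, 0, 0.8, 0], [0, 0, 0, 0.2, 0, 1, 0], [0, 0, 0, 0.2, 0, 1.2, 0], [0, 0, 0, 0.2, 0, 1.3, 0], [0, 0, 0, 0.2, 0, 1.3, 0]]}}

```text
time: 37.95
position: [0.4221, -0.106, 0.0137]
tool_rot: [0.237, -3.027, 0.009]
ft_force: [-0.3, 0.1, 1.4]
grip_width: 0.007
```

```bash
python3 - <<'E'
from h import *
tip()
im=optics.get_image("scene")[:,:,::-1].copy()
x0,y0=140,80
b=cv2.resize(im[y0:240,x0:320],None,fx=4,fy=4)
for th in(.8,1.0,1.2,1.4):
        q=(proj("scene",W(-.08,-.08+.16*np.cos(th),.160+.16*np.sin(th)))-[x0,y0]+.5)*4-.5;print(th,q)
        cv2.circle(b,tuple(int(v) for v in q),2,(0,0,255),-1)
cv2.imwrite("pics/s14.png",b)
E
```

```text
t 37.95 p [ 0.4221 -0.106   0.0137] rot [ 0.237 -3.027  0.009] F [-0.26  0.07  1.42] g 0.007 q [ 0.92  0.19 -0.82  2.04  0.19  1.08  1.74]
tip bin [-0.1917  0.0011  0.0456] |F| 1.45
0.8 [355.49402759 205.01681621]
1.0 [321.0370155  167.46152366]
1.2 [282.34679302 136.53119266]
1.4 [241.38839185 113.71640945]
```

View pics/s14.png

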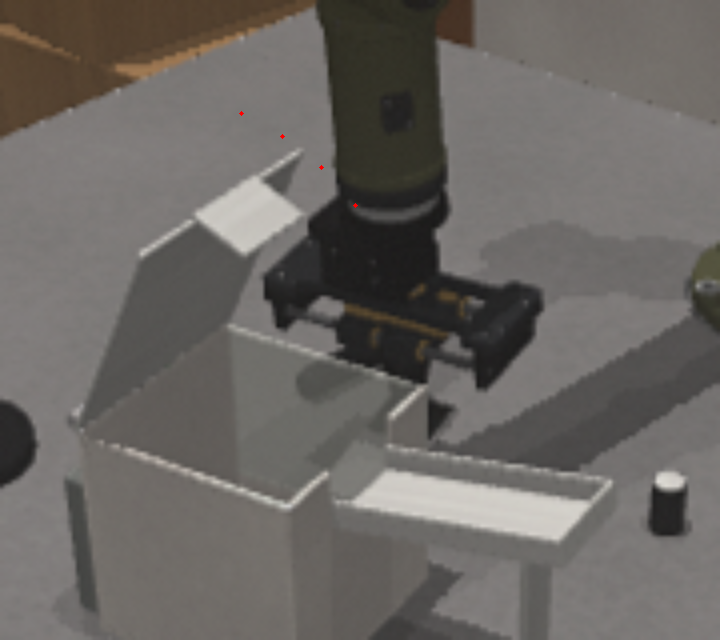

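Request:
{"method": "step_arm", "body": {"deltas": [[0, 0, 0, 0, 0, 0.2, 0], [0, 0, 0, 0, 0, 0.4, 0], [0, 0, 0, 0.1, 0, 0.6, 0], [0, 0, 0, 0.1, 0, 0.8, 0], [0, 0, 0, 0.1, 0, 1, 0], [0, 0, 0, 0.2, 0, 1.2, 0], [0, 0, 0, 0.2, 0, 1.2, 0], [0, 0, 0, 0.2, 0, 1.2, 0]]}}

```text
time: 39.0
position: [0.4218, -0.106, 0.0126]
tool_rot: [0.237, -3.028, 0.009]
ft_force: [-0.9, 0.4, 2.5]
grip_width: 0.002
```

Request:
{"method": "step_arm", "body": {"deltas": [[0, 0, 0, 0, 0, 0.2, 0], [0, 0, 0, 0, 0, 0.4, 0], [0, 0, 0, 0.1, 0, 0.6, 0], [0, 0, 0, 0.1, 0, 0.8, 0], [0, 0, 0, 0.1, 0, 1, 0], [0, 0, 0, 0.2, 0, 1.2, 0], [0, 0, 0, 0.2, 0, 1.2, 0], [0, 0, 0, 0.2, 0, 1.2, 0]]}}

```text
time: 40.0
position: [0.4215, -0.1061, 0.0114]
tool_rot: [0.237, -3.028, 0.01]
ft_force: [-1.3, -0.0, 1.7]
grip_width: 0.003
```

Request:
{"method": "step_arm", "body": {"deltas": [[0, 0, 0, 0, 0, 0.2, 0], [0, 0, 0, 0, 0, 0.4, 0], [0, 0, 0, 0.1, 0, 0.6, 0], [0, 0, 0, 0.1, 0, 0.8, 0], [0, 0, 0, 0.1, 0, 1, 0], [0, 0, 0, 0.2, 0, 1.2, 0], [0, 0, 0, 0.2, 0, 1.2, 0], [0, 0, 0, 0.2, 0, 1.2, 0]]}}

```text
time: 41.0
position: [0.4211, -0.1061, 0.0102]
tool_rot: [0.237, -3.028, 0.01]
ft_force: [-1.3, 0.3, 2.8]
grip_width: 0.006
```

Request:
{"method": "step_arm", "body": {"deltas": [[0, 0, 0, 0, 0, 0.2, 0], [0, 0, 0, 0, 0, 0.4, 0], [0, 0, 0, 0.1, 0, 0.6, 0], [0, 0, 0, 0.1, 0, 0.8, 0], [0, 0, 0, 0.1, 0, 1, 0], [0, 0, 0, 0.2, 0, 1.2, 0], [0, 0, 0, 0.2, 0, 1.2, 0], [0, 0, 0, 0.2, 0, 1.2, 0]]}}

```text
time: 42.0
position: [0.4208, -0.1062, 0.0091]
tool_rot: [0.237, -3.028, 0.01]
ft_force: [-1.0, 0.1, 3.3]
grip_width: 0.008
```

Request:
{"method": "step_arm", "body": {"deltas": [[0, 0, 0, 0, 0, 0.2, 0], [0, 0, 0, 0, 0, 0.4, 0], [0, 0, 0, 0, 0, 0.6, 0], [0, 0, 0, 0, 0, 0.8, 0], [0, 0, 0, 0.1, 0, 1, 0], [0, 0, 0, 0.1, 0, 1.2, 0], [0, 0, 0, 0.1, 0, 1.2, 0], [0, 0, 0, 0.1, 0, 1.2, 0]]}}

```text
time: 43.0
position: [0.4208, -0.1062, 0.0086]
tool_rot: [0.237, -3.027, 0.01]
ft_force: [-3.6, 0.4, 9.7]
grip_width: 0.004
```

Stop found: 10 N, at about 10 N/mm. I go slightly further and hold.

Request:
{"method": "step_arm", "body": {"deltas": [[0, 0, 0, 0, 0, 0.1, 0], [0, 0, 0, 0, 0, 0.2, 0], [0, 0, 0, 0, 0, 0.3, 0], [0, 0, 0, 0, 0, 0.3, 0], [0, 0, 0, 0, 0, 0.3, 0], [0, 0, 0, 0, 0, 0.3, 0], [0, 0, 0, 0, 0, 0.3, 0], [0, 0, 0, 0, 0, 0.3, 0]]}}

```text
time: 44.0
position: [0.4207, -0.1062, 0.0085]
tool_rot: [0.237, -3.027, 0.01]
ft_force: [-3.2, 1.4, 11.0]
grip_width: 0.002
```

```bash
python3 - <<'E'
from h import *
tip()
im=optics.get_image("scene")[:,:,::-1].copy()
x0,y0=140,80
cv2.imwrite("pics/s15.png",cv2.resize(im[y0:240,x0:320],None,fx=4,fy=4))
E
```

```text
t 44.0 p [ 0.4207 -0.1062  0.0085] rot [ 0.237 -3.027  0.01 ] F [-3.22  1.39 11.04] g 0.002 q [ 0.92  0.2  -0.82  2.05  0.2   1.06  1.73]
tip bin [-0.1931  0.0011  0.0403] |F| 11.58
```

View pics/s15.png

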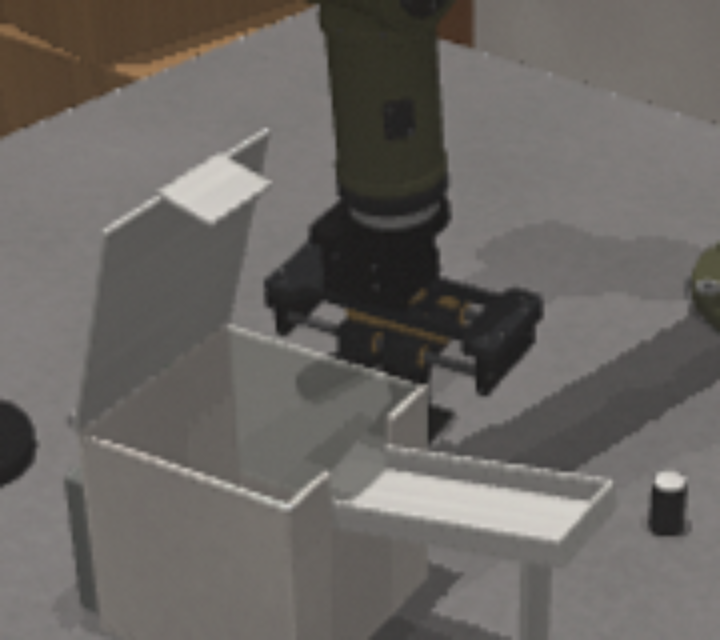

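Request:
{"method": "step_arm", "body": {"deltas": [[0, 0, 0, 0, 0, 0.1, 0], [0, 0, 0, 0, 0, 0.1, 0], [0, 0, 0, 0, 0, 0.1, 0], [0, 0, 0, 0, 0, 0.1, 0], [0, 0, 0, 0, 0, 0.1, 0], [0, 0, 0, 0, 0, 0.1, 0], [0, 0, 0, 0, 0, 0.1, 0], [0, 0, 0, 0, 0, 0.1, 0]]}}

```text
time: 45.05
position: [0.4208, -0.1063, 0.0085]
tool_rot: [0.237, -3.027, 0.01]
ft_force: [-3.8, 1.1, 11.6]
grip_width: 0.004
```

Request:
{"method": "step_arm", "body": {"deltas": [[0, 0, 0, 0, 0, -0.7, 0], [0, 0, 0, 0, 0, -1.5, 0], [0, 0, 0, -0.2, 0, -2.5, 0], [0, 0, 0, -0.5, 0, -3.5, 0], [0, 0, 0, -0.7, 0, -4.5, 0], [0, 0, 0, -0.9, 0, -5.5, 0], [0, 0, 0, -1.2, 0, -6.7, 0], [0, 0, 0, -1.4, 0, -8, 0]]}}

```text
time: 46.05
position: [0.4227, -0.1059, 0.0154]
tool_rot: [0.237, -3.027, 0.009]
ft_force: [-0.7, -0.2, 2.7]
grip_width: 0.003
```

Request:
{"method": "step_arm", "body": {"deltas": [[0, 0, 0, -0.2, 0, -1.3, 0], [0, 0, 0, -0.5, 0, -2.6, 0], [0, 0, 0, -0.8, 0, -3.9, 0], [0, 0, 0, -1, 0, -5.2, 0], [0, 0, 0, -1.3, 0, -6.5, 0], [0, 0, 0, -1.6, 0, -7.8, 0], [0, 0, 0, -1.8, 0, -9.1, 0], [0, 0, 0, -2, 0, -10.4, 0]]}}

```text
time: 47.05
position: [0.4264, -0.1054, 0.0256]
tool_rot: [0.237, -3.029, 0.01]
ft_force: [1.4, 0.2, 1.7]
grip_width: 0.004
```

Request:
{"method": "step_arm", "body": {"deltas": [[0, 0, 0, -0.3, 0, -1.3, 0], [0, 0, 0, -0.6, 0, -2.6, 0], [0, 0, 0, -0.9, 0, -3.9, 0], [0, 0, 0, -1.2, 0, -5.2, 0], [0, 0, 0, -1.5, 0, -6.5, 0], [0, 0, 0, -1.8, 0, -7.8, 0], [0, 0, 0, -2.1, 0, -9.1, 0], [0, 0, 0, -2.4, 0, -10.4, 0]]}}

```text
time: 48.05
position: [0.4294, -0.1049, 0.0356]
tool_rot: [0.237, -3.028, 0.01]
ft_force: [2.8, 0.8, 0.8]
grip_width: 0.005
```

```bash
python3 - <<'E'
from h import *
tip()
im=optics.get_image("scene")[:,:,::-1].copy()
x0,y0=140,80
cv2.imwrite("pics/s16.png",cv2.resize(im[y0:240,x0:320],None,fx=4,fy=4))
E
```

```text
t 48.05 p [ 0.4294 -0.1049  0.0356] rot [ 0.237 -3.028  0.01 ] F [2.76 0.77 0.84] g 0.005 q [ 0.93  0.17 -0.82  2.01  0.17  1.12  1.75]
tip bin [-0.1844  0.0011  0.0674] |F| 2.98
```

View pics/s16.png

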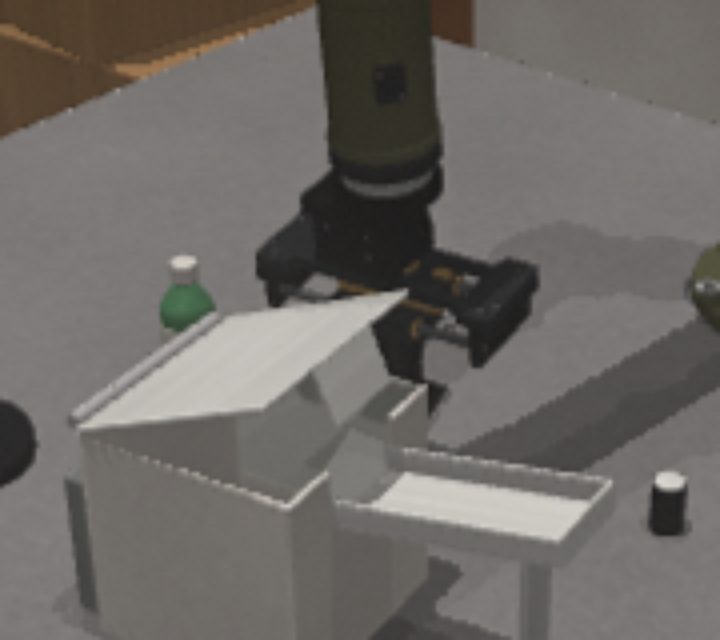

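Request:
{"method": "step_arm", "body": {"deltas": [[0, 0, 0, 0, 0, -1.2, 0], [0, 0, 0, 0, 0, -2.4, 0], [0, 0, 0, 0, 0, -3.6, 0], [0, 0, 0, 0, 0, -4.8, 0], [0, 0, 0, 0, 0, -6, 0], [0, 0, 0, 0, 0, -7.2, 0], [0, 0, 0, 0, 0, -8.4, 0], [0, 0, 0, 0, 0, -9.6, 0]]}}

```text
time: 49.1
position: [0.4302, -0.1048, 0.0451]
tool_rot: [0.237, -3.027, 0.009]
ft_force: [2.5, 0.9, 2.0]
grip_width: 0.011
```

Request:
{"method": "step_arm", "body": {"deltas": [[0, 0, 0, 0, 0, -1.2, 0], [0, 0, 0, 0, 0, -2.4, 0], [0, 0, 0, 0, 0, -3.6, 0], [0, 0, 0, 0, 0, -4.8, 0], [0, 0, 0, 0, 0, -6, 0], [0, 0, 0, 0, 0, -7.2, 0], [0, 0, 0, 0, 0, -8.4, 0], [0, 0, 0, 0, 0, -9.6, 0]]}}

```text
time: 50.1
position: [0.431, -0.1047, 0.0546]
tool_rot: [0.237, -3.027, 0.009]
ft_force: [-0.7, -0.4, 0.4]
grip_width: 0.004
```

Request:
{"method": "step_arm", "body": {"deltas": [[0, 0, 0, 0, 0, -2, 0], [0, 0, 0, 0, 0, -4, 0], [0, 0, 0, 0, 0, -8, 0], [0, 0, 0, 0, 0, -14, 0], [0, 0, 0, 0, 0, -24, 0], [0, 0, 0, 0, 0, -36, 0], [0, 0, 0, 0, 0, -48, 0], [0, 0, 0, 0, 0, -60, 0]]}}

```text
time: 51.1
position: [0.4377, -0.1038, 0.1153]
tool_rot: [0.237, -3.028, 0.01]
ft_force: [0.4, 0.8, -0.0]
grip_width: 0.002
```

```bash
python3 - <<'E'
from h import *
tip()
im=optics.get_image("scene")[:,:,::-1].copy()
cv2.imwrite("pics/s17.png",cv2.resize(im[80:240,140:320],None,fx=4,fy=4))
im=optics.get_image("top")[:,:,::-1].copy()
cv2.imwrite("pics/t17.png",im)
E
```

```text
t 51.1 p [ 0.4377 -0.1038  0.1153] rot [ 0.237 -3.028  0.01 ] F [ 0.37  0.84 -0.03] g 0.002 q [ 0.96  0.08 -0.83  1.91  0.09  1.28  1.82]
tip bin [-0.1759  0.0009  0.1471] |F| 0.92
```

View pics/s17.png

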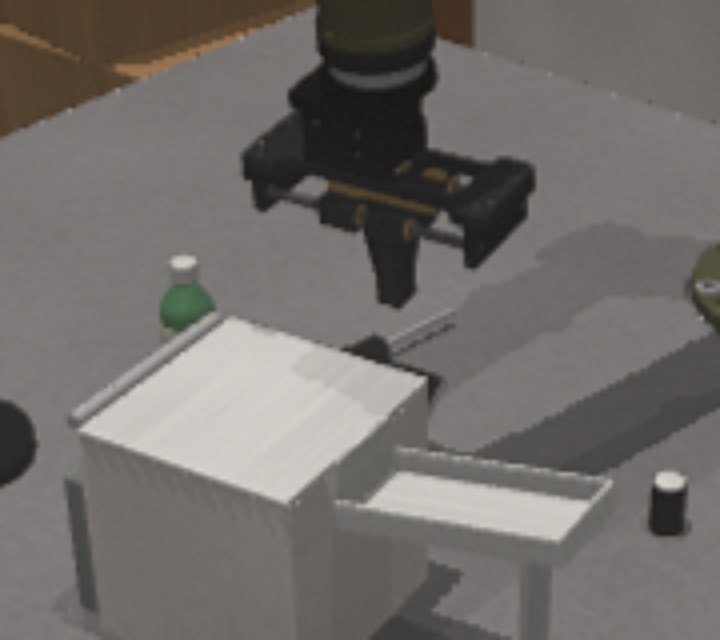

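View pics/t17.png

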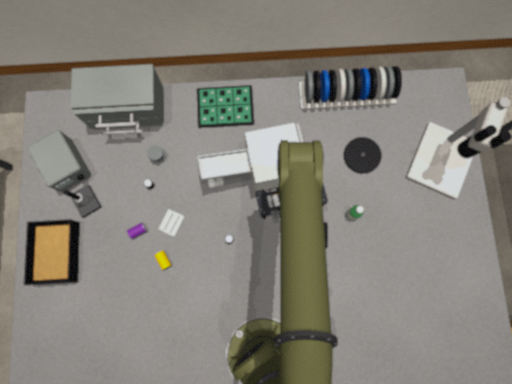

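The lid is shut, the chute is empty, the pedal is up and the fingers are clear of it. The two small capacitors, reel, bottle and spool are at their starting pixels, and the rest is empty at top view (171,222). I'm handing the job in.

```bash
python3 -c "
from bench import ctrl
ctrl.close_job()"
```

```text
the job is handed in; nothing more can be done
```

The job was done and handed in at about 51 s of the 64 s; the interface gives no verdict.

**What I did:**
- I laid the capacitor crosswise on the chute, and it came to rest against the shut flap.
- I pressed the pedal to its stop and held it there for about 2 s, with readings between 10 and 12 N.
- I let the pedal up at about 10 mm/s until the lid was shut, then lifted the fingers clear.

**Last checks:**
- **Final pictures:** the lid was shut, the chute and rest empty, and nothing was touching the robot. The small capacitors, reel, bottle and spool were at their starting pixels. The screwdriver was partly hidden by the arm in the top view, but it looked unmoved in the scene view.
- **Capacitor in the bin:** I did not see it lying there. I infer it from the empty chute after the flap opened, which happened early in the pedal's travel.
- **Lid speed:** I did not measure it. From the rise rate it should have come down at about 0.3–0.4 rad/s.

**What disagreed or failed:**
- **First grasp:** it closed on air. The real fingertips were about 32 mm higher than the reported TCP, consistently in the pictures; I corrected for this everywhere after that.
- **Pad position:** the pad measured about 5–10 mm closer to the bin than the description gives, which did not matter for pressing.

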